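Change over the batch in the bench engraver

ROBOT

A 7-joint arm with a two-finger parallel gripper is mounted at the origin on the work surface. World frame = base frame: x ahead of the robot, y to its left, z up, the work surface at z = 0. Lengths are in mm, angles in rad, forces in N, time in s.
With the tool pointing down it reaches from about 400 to 850 mm from the base axis. Payload 10.4 kg.
Tool frame: the origin (TCP) lies midway between the tips of the shut fingers; the grasp point (between the pads) lies 19 mm behind it; z points along the fingers, y is the direction in which the jaws open and shut (so a half turn about z gives the same grasp; the last joint's range is limited). The gripper opens to 85 mm and grips with 20 to 120 N. Pads are 22 mm wide; open, the fingers measure 114 mm over their backs; the gripper's body (76 mm by 85 mm) begins 54 mm behind the grasp point. The pads swing forward as they close: fully open they stand 13 mm farther back than shut.
Start: joints at [-1.282, 0.332, -0.065, 1.46, 0.022, 1.35, -0.088], TCP at [191.72, 594.891, 231.338] pointing down, gripper open.
Joint ranges: [-2.6, 2.6], [-0.5, 2.12], [-1.47, 1.34], [0.16, 2.42], [-1.27, 4.41], [0.06, 2.06], [-2.6, 2.6]. Speed limits (rad/s): [2.22, 2.22, 2.79, 2.79, 3.14, 3.14, 3.14].

INTERFACE

Orientations are given as a rotation vector (axis times angle).
In Python, from bench import state, get_image, camera_params, workorder, models gives the robot as it stands. The module is installed in compiled form; this text tells all that it offers.
- The arm moves only by the tool step_arm, never from a script. Its argument "steps" is a list of rows, each a list of 5 numbers: the closure, from -1 (fully open) to 1 (shut), then the shift along the tool's x, y, z in mm, then the turn about the tool's z in rad. In form: [[claw, x, y, z, turn], ...]. A call has 1 to 12 rows; each row is the pose to reach, as a shift and turn from the pose measured when the call began, along the tool's axes at that moment; what a row does not reach only later rows make up. A row lasts 1/10 s, in which the tool goes at most 50 mm and 8.59 degrees, less where a joint would pass 70% of its speed; a pose out of reach is approached as far as the arm can. A call with a gripper value outside its range is refused whole. The fingers move at their own pace and stop on an object; "newtons" is the grip in N (left out, the last holds). Time passes only in rows, so rows that repeat a pose let the fingers close. It gives the time, the measured TCP pose, the force and the opening at its end, in the units of the state.
- state(): the state, without advancing time (a new reading comes with each control period).
- get_image(name): name is "scene" or "side" or "wrist"; returns the picture (384x512x3 uint8, red, green, blue); there is no depth.
- camera_params(name): a dict with "fx", "fy", "cx", "cy" (pixels), "position" and "attitude" of the camera in the world; the wrist camera has in their place "hand_eye" (4x4, takes a point from camera to tool coordinates, whose origin is the TCP and whose axes are the flange's). Camera axes: x right, y down, z forward; pixel columns grow to the right and rows downward; lengths in mm; the calibration is good to about 2 mm. A picture is of the moment at which its call begins: read the wrist's pose just before it. camera_params takes no time and is no camera call.
- workorder.close_job(): hands the job in, once; it reports no verdict.
Trained networks look in the newest picture that a camera, given by its name, has taken for a name from the list of things; names that differ only in an ending like _2 or _b are one class to them, and where a whole thing is asked for, a point or a joint stands for the part that bears it (a point fixed in the world has none). Each returns a list of dicts, best first, with "p" (0 to 1); they miss things now and then, are a little off and sometimes report something else, mostly with a low value. They report only what shows in the picture. A call takes as long as a camera call. They do not tell look-alikes from the thing itself.
- models.look_for(camera, label): "at" ([x, y, z] in mm, in the coordinates of the camera as it stood for that picture, good to about 4 mm: the middle of the surface that is visible of it).
- models.cut_out(camera, label): "pixels" (384x512 bool, what is visible of it).
- models.place_of(camera, label): "at" ([x, y, z] in mm, in the coordinates of the camera as it stood for that picture, good to about 4 mm: a listed point, or the origin of a listed thing).
The state is a dict: "t": time; "joint_pos": joint angles; "joint_velocities": joint speeds; "joint_efforts": joint torques, N m; "tool_pos": TCP position; "tool_rot": TCP orientation; "force": force on the tool from outside, world axes, zero at the start; "ft_torque": the same for the moment, N m; "grip_width": finger opening in mm.
Only numpy, scipy, OpenCV 4.12 (cv2) and the standard library are available. Lean on these libraries where they do the work, as an engineer would, in place of code of your own. Each camera call takes 0.05 s, during which the arm holds its last target.

TASK

The aluminium batch in the bench engraver is finished: switch the machine off at its red isolator handle, slide the clear guard fully back, and put every aluminium part from the fixture into the wooden tray. Lay each brass blank from the bench flat at the bottom of a pocket of its own in the fixture plate, then slide the guard fully shut and turn the isolator back on. Never have the guard open unless the isolator is off, and leave the square, the pencil and the oil bottle where they are.

Things in the scene. Friction and masses are not known exactly. Their poses are not given: they have to be found in the camera images.
- engraver: fixed bench engraving machine, grey-green; origin on the bench under the middle of its well; x towards its rear (away from the operator), y to the operator's left. Well 236 (x) by 220 (y) mm inside, walls 134 mm high. Behind x = 120 a low rear cover 128 mm high, under the guard's path; behind x = 367 a housing 195 mm high. Right of y = -122, to -264: cream control deck, x +-130, 100 mm high
- plate_mid (a point): middle of the top face of the dark fixture plate in the well, 60 mm above the bench; plate 180 (x) by 176 (y) mm with four pockets
- guard (a joint): slide of the clear guard panel (aluminium frame, 240 mm square, top 146 mm above the bench) that covers the well: 0 = fully shut, grows as the guard slides along the machine's +x over the rear cover, 0.21 m = fully open (end stop); slides with about 2 N of friction and stays where it is left
- guard_handle (a point): middle of the guard's black bar handle: a round bar 12 mm thick, 104 mm between its posts, lying along the machine's y, 179 mm above the bench (38 mm clear under the bar), near the guard's front edge; moves with the guard
- isolator (a joint): red rotary isolator handle on the yellow plate of the control deck, turning about a vertical axis: 0 = on (white pointer to the machine's +x, away from the operator), 1.571 rad = off (pointer to the machine's +y, the operator's left); grows counterclockwise seen from above. Spring detents: past the middle it snaps on to the nearer end; about 0.25 N m turns it out of a detent
- isolator_grip (a point): on the isolator's axis, half-way up its bar handle, 126 mm above the bench; the bar is 74 mm long, 14 mm thick and 28 mm high (112 to 140 mm above the bench) and its length lies along the pointer; under the bar is a round hub of 25 mm radius. Axes: x along the pointer
- tray: loose open wooden tray for finished parts, 190 (x) by 125 (y) by 40 mm high, walls and floor 7 mm thick; origin at the centre of its underside
- square: bystander: carpenter's square with dark wooden stock and steel blade, lying on the bench, about 110 by 165 mm
- pencil: bystander: orange carpenter's pencil, 155 mm long, lying on the bench
- oiler: bystander: small clear oil bottle with red cap, 48 mm across, 130 mm high, standing on the bench; origin at its underside
- pocket0 (a point): centre of the floor of the front right pocket of the fixture plate, 54 mm above the bench; the pocket is 66 mm (machine x) by 31 mm (machine y) and 6 mm deep. Axes as the machine's
- pocket1 (a point): centre of the floor of the front left pocket of the fixture plate, 54 mm above the bench; the pocket is 66 mm (machine x) by 31 mm (machine y) and 6 mm deep. Axes as the machine's
- pocket2 (a point): centre of the floor of the rear right pocket of the fixture plate, 54 mm above the bench; the pocket is 66 mm (machine x) by 31 mm (machine y) and 6 mm deep. Axes as the machine's
- pocket3 (a point): centre of the floor of the rear left pocket of the fixture plate, 54 mm above the bench; the pocket is 66 mm (machine x) by 31 mm (machine y) and 6 mm deep. Axes as the machine's
- brass0_mid (a point): centre of a brass blank: plain square bar 60 by 25 by 25 mm, 0.3 kg, x along its length, at first lying on the bench; may be absent
- brass1_mid (a point): centre of a brass blank: plain square bar 60 by 25 by 25 mm, 0.3 kg, x along its length, at first lying on the bench; may be absent
- brass2_mid (a point): centre of a brass blank: plain square bar 60 by 25 by 25 mm, 0.3 kg, x along its length, at first lying on the bench; may be absent
- brass3_mid (a point): centre of a brass blank: plain square bar 60 by 25 by 25 mm, 0.3 kg, x along its length, at first lying on the bench; may be absent
- alu0_mid (a point): centre of a finished aluminium part: square bar 60 by 25 by 25 mm with engraved dark lines, 0.1 kg, x along its length, at first lying in a pocket; may be absent
- alu1_mid (a point): centre of a finished aluminium part: square bar 60 by 25 by 25 mm with engraved dark lines, 0.1 kg, x along its length, at first lying in a pocket; may be absent
- alu2_mid (a point): centre of a finished aluminium part: square bar 60 by 25 by 25 mm with engraved dark lines, 0.1 kg, x along its length, at first lying in a pocket; may be absent
- alu3_mid (a point): centre of a finished aluminium part: square bar 60 by 25 by 25 mm with engraved dark lines, 0.1 kg, x along its length, at first lying in a pocket; may be absent
Things that resemble listed ones, but are neither listed nor needed, are in the scene too. What is shaped like the part that bears brass0_mid but turquoise is not meant.

How it is judged:
By the outcome, as a careful person would: the job done as asked, in the order asked, and still so for the second after the job is handed in, with the robot touching nothing.
Of brass0, brass1, brass2, brass3 only 2 to 3 are there at a start; the rules pass over those that are not, and their reading is None.
Of alu0, alu1, alu2, alu3 only 1 to 2 are there at a start; the rules pass over those that are not, and their reading is None.
At some moment in a run one of brass0, brass1, brass2, brass3 may be knocked a few centimetres aside while the robot is not near it.
Once in a run the grip may slacken for a moment while it holds something.
It also fails if it takes over 210 s, if anything falls off the work surface, if the arm or the gripper's body presses on something with over 40 N, if the wrist force passes 120 N, or if a joint passes its speed limit or range.

## Working session

There is one attempt and no reset: what is moved stays moved. The work goes in short steps, Python scripts to look and compute and a tool call to move; the robot and the scene stay as the last step left them, time stands still between calls to the robot, and variables do not carry over. Pictures are saved under pics/ and viewed, and the job is handed in when it is done.

Besides the shell and the picture viewer there is one more tool, called after "Call:" by a JSON object that holds its "name" and its "arguments". step_arm: Moves the arm, as the interface text tells. Its arguments: {"type":"object","properties":{"steps":{"type":"array"},"newtons":{"type":"number"}},"required":["steps"]}

```bash
mkdir -p pics; ls; python3 - <<'E'
from bench import state,get_image,camera_params
import cv2
s=state();print(s)
for n in ("scene","side","wrist"):
    im=get_image(n);cv2.imwrite(f"pics/{n}0.png",im[:,:,::-1]);print(n,camera_params(n))
E
```

```text
pics
{'t': 0.0, 'joint_pos': array([-1.28160921,  0.3328595 , -0.0647108 ,  1.4609544 ,  0.02159913,
        1.34987343, -0.08849163]), 'joint_velocities': array([ 0.00075434,  0.00041319, -0.00021883, -0.00033072, -0.00124468,
       -0.0007952 , -0.00021028]), 'joint_efforts': array([ 2.52261954e-03, -6.25455022e+01,  5.06555149e-02, -3.91601658e+01,
        1.62244798e-02,  1.00662623e-02, -4.32272338e-05]), 'tool_pos': array([191.60908358, 594.51258515, 230.51742419]), 'tool_rot': array([-4.87686661e-01, -3.10334860e+00,  2.18372503e-03]), 'force': array([ 0.20228771, -0.75276021,  0.3147701 ]), 'ft_torque': array([ 0.0116036 , -0.01026113,  0.05680076]), 'grip_width': 85.43156129655159}
scene {'fx': 347.544736517056, 'fy': 347.544736517056, 'cx': 257.3659044741719, 'cy': 189.58983075572618, 'position': array([1121.63180633, -441.44217545,  665.38763463]), 'attitude': array([-2.00966651, -1.00620325,  0.49403156])}
side {'fx': 397.9834035769081, 'fy': 397.9834035769081, 'cx': 262.940859891766, 'cy': 187.5490161260816, 'position': array([ 385.15226334, 1006.35223878,  869.74270445]), 'attitude': array([-0.23399277,  2.70565209, -1.37406418])}
wrist {'fx': 297.34302381254514, 'fy': 297.34302381254514, 'cx': 256.6638585877285, 'cy': 191.55531100046767, 'hand_eye': array([[-7.19731394e-04, -9.46548110e-01, -3.22561866e-01,
         8.43732970e+01],
       [ 9.99999290e-01, -9.87453764e-04,  6.66357786e-04,
        -8.52431786e-01],
       [-9.49254632e-04, -3.22561158e-01,  9.46548149e-01,
        -1.42709378e+02],
       [ 0.00000000e+00,  0.00000000e+00,  0.00000000e+00,
         1.00000000e+00]])}
```

View pics/scene0.png

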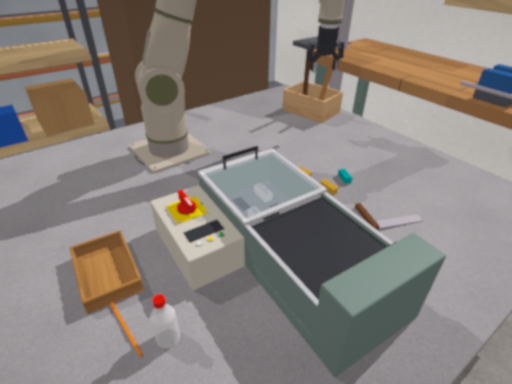

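View pics/side0.png

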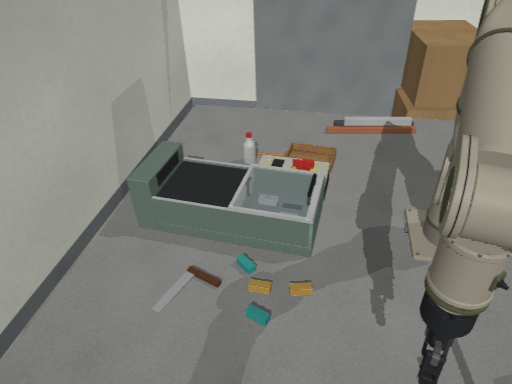

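View pics/wrist0.png

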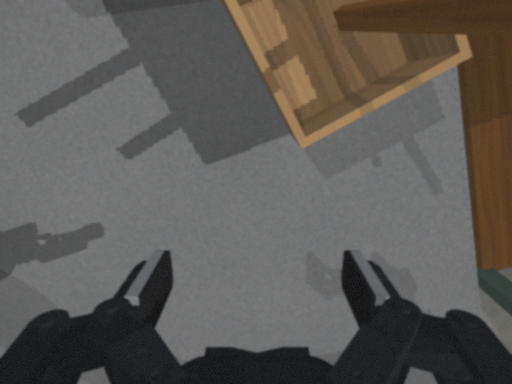

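```bash
cat > h.py <<'E'
import numpy as np, cv2
from scipy.spatial.transform import Rotation as R
from bench import state,get_image,camera_params,models
def cam(n, s=None):
    c=camera_params(n)
    if n=="wrist":
        s=s or state(); T=np.eye(4);T[:3,:3]=R.from_rotvec(s['tool_rot']).as_matrix();T[:3,3]=s['tool_pos']
        M=T@c['hand_eye']
    else:
        M=np.eye(4);M[:3,:3]=R.from_rotvec(c['attitude']).as_matrix();M[:3,3]=c['position']
    K=np.array([[c['fx'],0,c['cx']],[0,c['fy'],c['cy']],[0,0,1]])
    return K,M
def proj(cm,P):
    K,M=cm;P=np.atleast_2d(P);q=(P-M[:3,3])@M[:3,:3];q=q@K.T;return q[:,:2]/q[:,2:]
def unproj(cm,uv,z):
    K,M=cm;uv=np.atleast_2d(uv).astype(float);d=np.c_[uv,np.ones(len(uv))]@np.linalg.inv(K).T@M[:3,:3].T
    return M[:3,3]+d*((z-M[2,3])/d[:,2])[:,None]
def tow(cm,p): return cm[1][:3,:3]@np.array(p)+cm[1][:3,3]
def snap(n,name):
    s=state();im=get_image(n);cv2.imwrite(f"pics/{name}.png",im[:,:,::-1]);return s,im
E
python3 - <<'E'
from h import *
for n in ("scene","side"):
    c=cam(n)
    for l in ("engraver","plate_mid","guard_handle","isolator_grip","tray","pocket0","pocket3","brass0_mid","alu0_mid"):
        r=models.place_of(n,l)
        print(n,l,[(round(x['p'],2),np.round(tow(c,x['at'])).astype(int).tolist(),proj(c,tow(c,x['at'])).round().astype(int).tolist()) for x in r])
E
```

```text
scene engraver []
scene plate_mid []
scene guard_handle []
scene isolator_grip [(0.88, [466, -169, 125], [[183, 201]])]
scene tray [(0.8, [461, -388, -3], [[106, 274]])]
scene pocket0 [(0.27, [471, -168, 128], [[184, 201]])]
scene pocket3 [(0.27, [471, -168, 128], [[184, 201]])]
scene brass0_mid [(0.63, [540, 299, 11], [[328, 188]]), (0.43, [525, 390, 12], [[344, 176]]), (0.4, [630, -400, -3], [[127, 328]])]
scene alu0_mid []
side engraver [(0.83, [531, 29, -3], [[278, 225]])]
side plate_mid []
side guard_handle [(0.85, [429, 35, 180], [[312, 184]])]
side isolator_grip [(0.62, [472, -164, 125], [[303, 163]])]
side tray [(0.84, [464, -387, 0], [[309, 159]])]
side pocket0 [(0.26, [705, -341, -2], [[249, 161]])]
side pocket3 [(0.26, [705, -341, -2], [[249, 161]])]
side brass0_mid [(0.88, [532, 394, 7], [[255, 316]]), (0.76, [594, 227, 12], [[246, 263]]), (0.7, [541, 305, 10], [[259, 287]])]
side alu0_mid []
```

```bash
python3 - <<'E'
import cv2
a=cv2.imread("pics/scene0.png");b=cv2.imread("pics/side0.png")
cv2.imwrite("pics/z1.png",cv2.resize(a[130:300,130:360],None,fx=3.4,fy=3.4,interpolation=cv2.INTER_CUBIC))
cv2.imwrite("pics/z2.png",cv2.resize(b[120:330,130:350],None,fx=2.8,fy=2.8,interpolation=cv2.INTER_CUBIC))
E
```

```text
(no output)
```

View pics/z1.png

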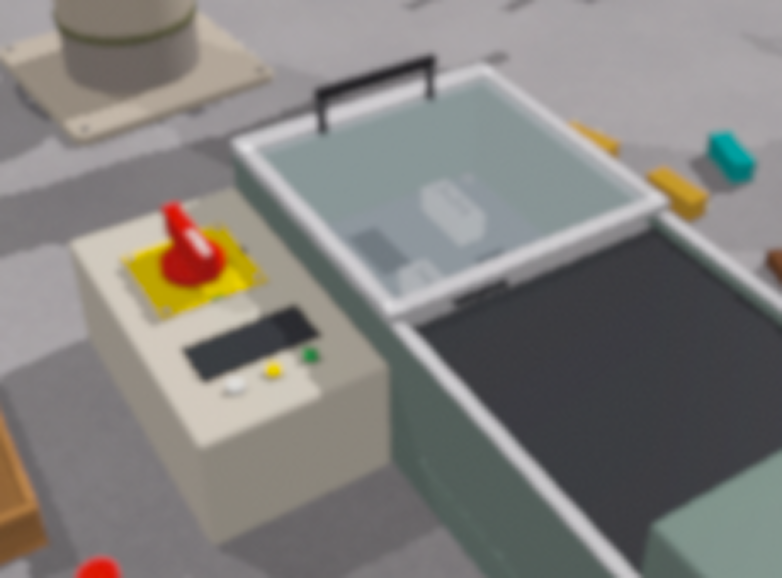

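View pics/z2.png

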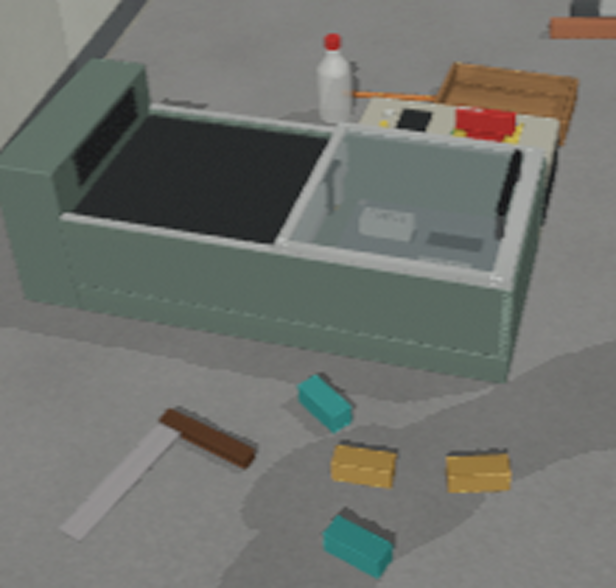

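```bash
python3 - <<'E'
from h import *
a=np.array([[237,143],[487,68],[663,203],[395,308]])/3.4+130
b=np.array([[543,150],[508,285],[280,243],[343,130]])/2.8+[130,120]
A=unproj(cam("scene"),a,146);B=unproj(cam("side"),b,146)
print(A.round(),B.round())
for P in(A,B):
    print(np.linalg.norm(np.roll(P,-1,0)-P,axis=1).round(), P.mean(0))
    d=P[3]-P[0];e=P[2]-P[1];print(np.arctan2(d[1],d[0]),np.arctan2(e[1],e[0]))
    d=P[1]-P[0];e=P[2]-P[3];print(np.arctan2(-d[0],d[1]),np.arctan2(-e[0],e[1]))
E
```

```text
[[404. -84. 146.]
 [428. 153. 146.]
 [662. 132. 146.]
 [639. -99. 146.]] [[396. -75. 146.]
 [416. 168. 146.]
 [655. 139. 146.]
 [633. -81. 146.]]
[239. 235. 232. 236.] [533.17871323  25.60325862 146.        ]
-0.06123801147179618 -0.09227811201990292
-0.10048262777062184 -0.09692465512964119
[244. 240. 222. 237.] [525.21166922  37.50300548 146.        ]
-0.025086024222869558 -0.11825655818541687
-0.08192953462059285 -0.09657658321978409
```

```bash
cat > g.py <<'E'
import sys; from h import *
def go(x,y,z,yaw=None):
    s=state();Rm=R.from_rotvec(s['tool_rot']).as_matrix();d=Rm.T@(np.array([x,y,z])-s['tool_pos'])
    cur=np.degrees(np.arctan2(Rm[1,0],Rm[0,0]));t=0
    if yaw is not None:
        t=-np.radians((yaw-cur+180)%360-180)
    print("t",round(s['t'],2),"pos",s['tool_pos'].round(1),"yaw",cur.round(1),"tilt",np.degrees(np.arccos(-Rm[2,2])).round(2),"F",s['force'].round(1),"w",round(s['grip_width'],1))
    print("shift",d.round(1),"turn",round(t,3),"rows",np.ceil(np.linalg.norm(d)/50),np.ceil(abs(t)/.15),"j",s['joint_pos'].round(2))
if __name__=="__main__": go(*map(float,sys.argv[1:]))
E
python3 g.py 450 300 320 174.8
```

```text
t 1.05 pos [191.7 594.9 231.3] yaw 162.1 tilt 0.0 F [-0.6 -0.1  0.2] w 85.4
shift [-336.3 -201.4  -88.7] turn -0.221 rows 9.0 2.0 j [-1.28  0.33 -0.06  1.46  0.02  1.35 -0.09]
```

Call:
{"name": "step_arm", "arguments": {"steps": [[-1,0,0,-60,0],[-1,0,0,-89,0],[-1,-336,-201,-89,-0.221],[-1,-336,-201,-89,-0.221],[-1,-336,-201,-89,-0.221],[-1,-336,-201,-89,-0.221],[-1,-336,-201,-89,-0.221],[-1,-336,-201,-89,-0.221],[-1,-336,-201,-89,-0.221],[-1,-336,-201,-89,-0.221],[-1,-336,-201,-89,-0.221],[-1,-336,-201,-89,-0.221]]}}

```text
t: 2.25
tool_pos: [450.3, 299.9, 320.4]
tool_rot: [0.146, 3.138, 0.001]
force: [-0.8, 0.7, 0.1]
grip_width: 85.4
```

```bash
python3 - <<'E'
from h import *
s,im=snap("wrist","w1");print(s['tool_pos'],s['joint_pos'].round(2))
snap("side","s1")
E
python3 g.py 468 -165 280 174.8
```

```text
[450.27261772 299.8872919  320.40853285] [-0.83  0.11  0.17  1.55 -0.02  1.49  0.82]
t 2.35 pos [449.  301.6 320.3] yaw 174.9 tilt 0.03 F [ 0.2  0.7 -0.2] w 85.7
shift [ -60.4 -463.1   40.1] turn 0.002 rows 10.0 1.0 j [-0.83  0.11  0.17  1.55 -0.02  1.49  0.82]
```

View pics/w1.png

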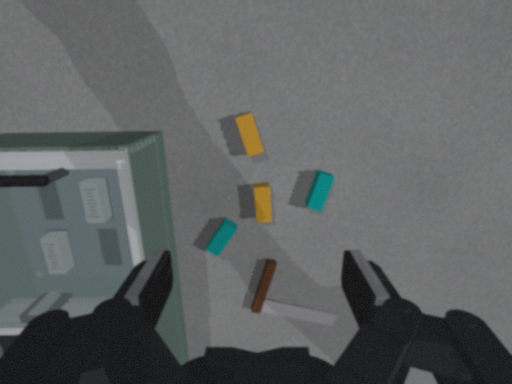

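View pics/s1.png

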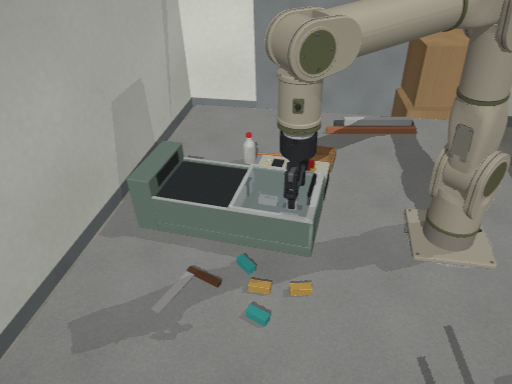

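Call:
{"name": "step_arm", "arguments": {"steps": [[-1,-60,-463,40,0],[-1,-60,-463,40,0],[-1,-60,-463,40,0],[-1,-60,-463,40,0],[-1,-60,-463,40,0],[-1,-60,-463,40,0],[-1,-60,-463,40,0],[-1,-60,-463,40,0],[-1,-60,-463,40,0],[-1,-60,-463,40,0],[-1,-60,-463,40,0],[-1,-60,-463,40,0]]}}

```text
t: 3.55
tool_pos: [468.0, -163.1, 280.0]
tool_rot: [-0.137, -3.138, -0.001]
force: [-0.6, 0.6, -0.2]
grip_width: 85.6
```

```bash
python3 - <<'E'
from h import *
s,im=snap("wrist","w2");c=cam("wrist",s)
for l in ("isolator_grip","guard_handle","tray","engraver"):
    print(l,[(round(x['p'],2),tow(c,x['at']).round(1)) for x in models.place_of("wrist",l)])
r=models.cut_out("wrist","isolator_grip")
if r:
    px=r[0]['pixels'];v,u=np.nonzero(px);print(u.min(),u.max(),v.min(),v.max())
E
python3 g.py 468 -165 280 174.8
```

```text
isolator_grip [(0.96, array([ 466.8, -167.9,  128.4]))]
guard_handle [(0.74, array([428.7,  35.6, 178.8]))]
tray [(0.7, array([ 462.4, -379.8,   -2.6]))]
engraver [(0.67, array([534.2,  28.9,  -3. ])), (0.38, array([ 702.8, -342. ,   -3.3]))]
233 279 142 216
t 3.85 pos [ 467.8 -163.8  280.1] yaw 175.0 tilt 0.04 F [ 0.5 -0.5  0.4] w 85.6
shift [-0.3 -1.2  0.1] turn 0.004 rows 1.0 1.0 j [-0.4  -0.01  0.65  1.75  0.    1.4   1.73]
```

View pics/w2.png

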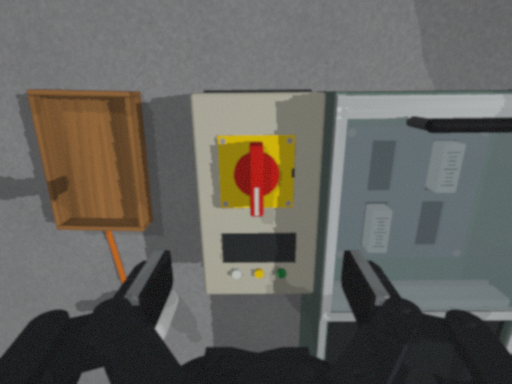

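```bash
python3 - <<'E'
from h import *
im=cv2.imread("pics/w2.png").astype(int)
T=np.eye(4)
s=dict(tool_pos=np.array([468,-163.2,280.]),tool_rot=np.array([-.137,-3.138,-.001]))
c=cam("wrist",s)
b,g,r=im[:,:,0],im[:,:,1],im[:,:,2]
m=(r>110)&(g>110)&(b<60)
v,u=np.nonzero(m[120:215,200:310]);print("yel",u.min()+200,u.max()+200,v.min()+120,v.max()+120)
print(unproj(c,[[257,172]],101),unproj(c,[[256.5,179]],140),unproj(c,[[256.5,142],[257,216]],140))
# yellow edges -> yaw ; guard frame corners
print(unproj(c,[[337,100],[326,318]],146))
E
```

```text
yel 218 294 135 207
[[ 469.97396594 -163.19230428  101.        ]] [[ 466.6216242  -163.50575995  140.        ]] [[ 430.1362886  -160.28082447  140.        ]
 [ 506.33202435 -166.49701751  140.        ]]
[[398.23583935 -85.51494334 146.        ]
 [637.7715825  -98.39176223 146.        ]]
```

Call:
{"name": "step_arm", "arguments": {"steps": [[-1,0,0,0,0.15],[-1,0,0,0,0.3],[-1,0,0,0,0.45],[-1,0,0,0,0.6],[-1,0,0,0,0.75],[-1,0,0,0,0.9],[-1,0,0,0,1.05],[-1,0,0,0,1.2],[-1,0,0,0,1.35],[-1,0,0,0,1.5],[-1,0,0,0,1.57],[-1,0,0,0,1.57]]}}

```text
t: 5.05
tool_pos: [467.9, -163.4, 280.2]
tool_rot: [-2.315, -2.123, -0.001]
force: [0.2, -0.1, -0.2]
grip_width: 85.5
```

Call:
{"name": "step_arm", "arguments": {"steps": [[-1,0,0,0,0.15],[-1,0,0,0,0.3],[-1,0,0,0,0.45],[-1,0,0,0,0.6],[-1,0,0,0,0.75],[-1,0,0,0,0.9],[-1,0,0,0,1.05],[-1,0,0,0,1.2],[-1,0,0,0,1.35],[-1,0,0,0,1.5],[-1,0,0,0,1.57],[-1,0,0,0,1.57]]}}

```text
t: 6.25
tool_pos: [468.0, -163.1, 280.2]
tool_rot: [-3.138, 0.132, 0.0]
force: [0.1, -0.1, 0.8]
grip_width: 85.6
```

```bash
python3 - <<'E'
from h import *
s,im=snap("wrist","w3");c=cam("wrist",s)
for l in ("isolator_grip","guard_handle","tray","engraver","plate_mid"):
    print(l,[(round(x['p'],2),tow(c,x['at']).round(1)) for x in models.place_of("wrist",l)])
E
python3 g.py 468 -165 280 -5.2
```

```text
isolator_grip [(0.72, array([ 467.7, -168.7,  127.2]))]
guard_handle [(0.65, array([427.3,  36.3, 182.1]))]
tray [(0.85, array([ 464. , -382.2,   -2.1]))]
engraver [(0.92, array([530.7,  28.3,  -0.7]))]
plate_mid []
t 6.55 pos [ 467.9 -163.3  280.2] yaw -4.8 tilt 0.05 F [-0.3  0.5 -1. ] w 85.4
shift [0.2 1.7 0.2] turn 0.007 rows 1.0 1.0 j [-0.39 -0.01  0.64  1.75  0.    1.4  -1.41]
```

View pics/w3.png

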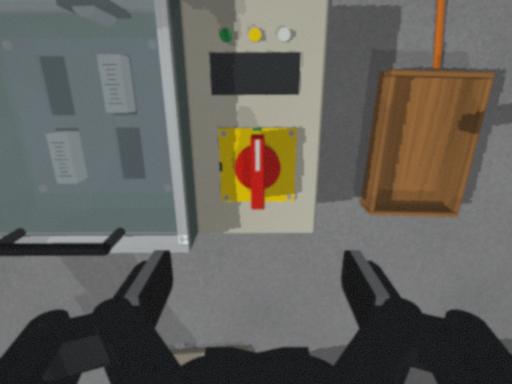

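```bash
python3 - <<'E'
from h import *
c=cam("wrist")
print(unproj(c,[[258,171.5],[258,134.5],[257.7,209]],140),unproj(c,[[257.5,165]],101))
E
python3 g.py 467 -164.3 117 -4.8
```

```text
[[ 473.90549832 -165.27233742  140.        ]
 [ 509.85801999 -168.28133214  140.        ]
 [ 434.29822652 -161.64845639  140.        ]] [[ 470.91365175 -164.55528385  101.        ]]
t 6.55 pos [ 467.9 -163.3  280.2] yaw -4.8 tilt 0.05 F [-0.3  0.5 -1. ] w 85.4
shift [ -0.8   1.2 163.2] turn -0.0 rows 4.0 1.0 j [-0.39 -0.01  0.64  1.75  0.    1.4  -1.41]
```

Call:
{"name": "step_arm", "arguments": {"steps": [[-1,2.5,1,100,0],[-1,2.5,1,100,0],[-1,2.5,1,100,0],[-1,2.5,1,140,0],[-1,2.5,1,164,0],[-1,2.5,1,164,0],[0,2.5,1,164,0],[0.6,2.5,1,164,0],[1,2.5,1,164,0],[1,2.5,1,164,0],[1,2.5,1,164,0],[1,2.5,1,164,0]], "newtons": 50}}

```text
t: 7.75
tool_pos: [470.8, -163.9, 117.0]
tool_rot: [-3.137, 0.131, -0.001]
force: [-2.8, 2.6, 7.6]
grip_width: 12.9
```

```bash
python3 g.py 470.4 -164.2 116 -4.8; python3 - <<'E'
from h import *
snap("scene","c1");snap("wrist","w4")
im=cv2.imread("pics/c1.png");cv2.imwrite("pics/c1z.png",cv2.resize(im[130:300,100:330],None,fx=3,fy=3))
E
```

```text
t 7.75 pos [ 470.8 -163.9  117. ] yaw -4.8 tilt 0.1 F [-2.8  2.6  7.6] w 12.9
shift [-0.3  0.3  1. ] turn 0.0 rows 1.0 1.0 j [-0.35  0.17  0.65  1.96 -0.12  1.05 -1.3 ]
```

View pics/c1z.png

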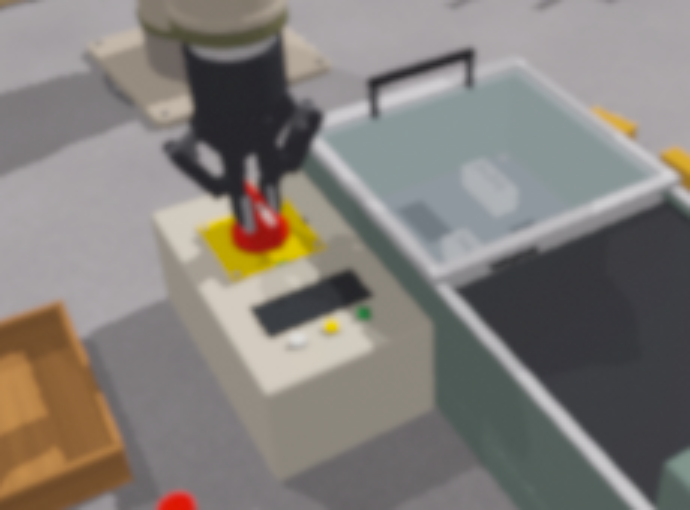

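Call:
{"name": "step_arm", "arguments": {"steps": [[1,0,0,0,-0.15],[1,0,0,0,-0.3],[1,0,0,0,-0.45],[1,0,0,0,-0.6],[1,0,0,0,-0.75],[1,0,0,0,-0.9],[1,0,0,0,-1.05],[1,0,0,0,-1.2],[1,0,0,0,-1.35],[1,0,0,0,-1.5],[1,0,0,0,-1.57],[1,0,0,0,-1.57]]}}

```text
t: 9.05
tool_pos: [471.7, -165.0, 117.1]
tool_rot: [2.309, 2.127, 0.003]
force: [7.2, -5.1, -8.8]
grip_width: 13.1
```

```bash
python3 g.py 470.4 -164.2 116 85.2
```

```text
t 9.05 pos [ 471.7 -165.   117.1] yaw 85.3 tilt 0.17 F [ 7.2 -5.1 -8.8] w 13.1
shift [ 0.7 -1.4  1.1] turn 0.002 rows 1.0 1.0 j [-0.21  0.16  0.49  1.95 -0.09  1.05  0.24]
```

Release, rise, look.

Call:
{"name": "step_arm", "arguments": {"steps": [[-1,0,0,0,0],[-1,0,0,0,0],[-1,0,0,0,0],[-1,0,0,0,0],[-1,0,0,-30,0],[-1,0,0,-80,0],[-1,0,0,-130,0],[-1,0,0,-150,0],[-1,0,0,-150,0]]}}

```text
t: 9.95
tool_pos: [472.6, -165.3, 270.5]
tool_rot: [2.306, 2.124, 0.01]
force: [-0.6, -0.2, -1.1]
grip_width: 85.4
```

```bash
python3 - <<'E'
from h import *
s,im=snap("wrist","w5");c=cam("wrist",s)
for l in ("guard_handle","tray","engraver"):
    print(l,[(round(x['p'],2),tow(c,x['at']).round(1)) for x in models.place_of("wrist",l)])
print(c)
E
python3 g.py 429 36 260 84.8
```

```text
guard_handle []
tray [(0.78, array([ 458. , -381.4,   -3. ]))]
engraver []
(array([[297.34302381,   0.        , 256.66385859],
       [  0.        , 297.34302381, 191.555311  ],
       [  0.        ,   0.        ,   1.        ]]), array([[ 9.96526088e-01, -8.10352621e-02, -1.92104938e-02,
         4.77062480e+02],
       [-8.29010310e-02, -9.43210436e-01, -3.21685393e-01,
        -8.26432041e+01],
       [ 7.94832193e-03,  3.22160456e-01, -9.46651712e-01,
         4.13255963e+02],
       [ 0.00000000e+00,  0.00000000e+00,  0.00000000e+00,
         1.00000000e+00]]))
t 10.15 pos [ 470.6 -164.7  265.8] yaw 85.3 tilt 0.05 F [-0.6 -0.3 -0.2] w 85.5
shift [196.6 -58.    5.8] turn 0.009 rows 5.0 1.0 j [-0.24  0.02  0.49  1.76 -0.01  1.37  0.18]
```

View pics/w5.png

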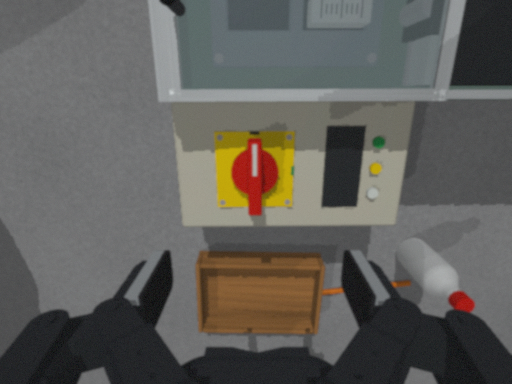

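Call:
{"name": "step_arm", "arguments": {"steps": [[-1,197,-58,0,0.009],[-1,197,-58,0,0.009],[-1,197,-58,0,0.009],[-1,197,-58,0,0.009],[-1,197,-58,0,0.009],[-1,197,-58,0,0.009],[-1,197,-58,0,0.009],[-1,197,-58,0,0.009]]}}

```text
t: 10.95
tool_pos: [429.1, 34.9, 265.4]
tool_rot: [2.323, 2.115, -0.0]
force: [-1.1, -0.5, 0.8]
grip_width: 85.4
```

```bash
python3 - <<'E'
from h import *
s,im=snap("wrist","w6");c=cam("wrist",s)
for l in ("guard_handle","engraver"):
    print(l,[(round(x['p'],2),tow(c,x['at']).round(1)) for x in models.place_of("wrist",l)])
E
python3 g.py 429 36 163 84.8
```

```text
guard_handle [(0.64, array([429. ,  35.3, 178.3]))]
engraver [(0.81, array([534.9,  26.8,   0.6]))]
t 11.1 pos [429.2  35.5 265.7] yaw 84.7 tilt 0.03 F [0.6 0.4 0.6] w 85.4
shift [  0.5  -0.3 102.7] turn -0.002 rows 3.0 1.0 j [-0.44 -0.14  0.23  1.89  0.03  1.38 -0.31]
```

View pics/w6.png

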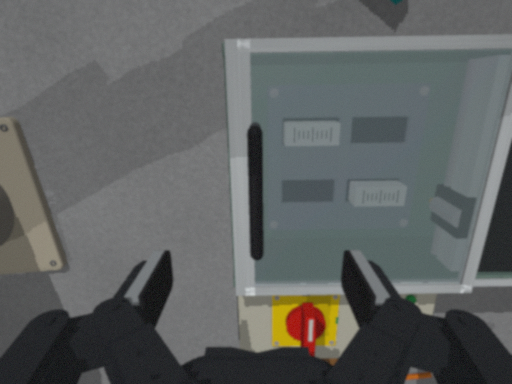

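Call:
{"name": "step_arm", "arguments": {"steps": [[-1,0,0,45,0],[-1,0,0,80,0],[-1,0,0,102,0],[-1,0,0,102,0],[0,0,0,102,0],[0.6,0,0,102,0],[1,0,0,102,0],[1,0,0,102,0],[1,0,0,102,0],[1,0,0,102,0]], "newtons": 40}}

```text
t: 12.1
tool_pos: [429.5, 35.5, 164.2]
tool_rot: [2.322, 2.116, 0.002]
force: [-1.5, -0.3, 5.0]
grip_width: 10.3
```

```bash
python3 g.py 640 16.5 163 84.8
```

```text
t 12.1 pos [429.5  35.5 164.2] yaw 84.7 tilt 0.07 F [-1.5 -0.3  5. ] w 10.3
shift [  0.5 211.4   1.4] turn -0.002 rows 5.0 1.0 j [-0.44 -0.06  0.24  2.04  0.02  1.15 -0.29]
```

Call:
{"name": "step_arm", "arguments": {"steps": [[1,0,20,0,0],[1,0,50,0,0],[1,0,80,0,0],[1,0,110,0,0],[1,0,140,0,0],[1,0,170,0,0],[1,0,195,0,0],[1,0,208,0,0],[1,0,212,0,0],[1,0,212,0,0]]}}

```text
t: 13.1
tool_pos: [636.8, 19.2, 164.2]
tool_rot: [-2.313, -2.113, 0.006]
force: [-23.9, 7.2, 15.9]
grip_width: 10.6
```

```bash
python3 g.py 640 16.5 163 84.8
```

```text
t 13.1 pos [636.8  19.2 164.2] yaw 84.8 tilt 0.56 F [-23.9   7.2  15.9] w 10.6
shift [-2.4  3.4  1.1] turn 0.001 rows 1.0 1.0 j [-0.34  0.41  0.31  1.52 -0.14  1.24 -0.09]
```

Call:
{"name": "step_arm", "arguments": {"steps": [[1,0,-3,0,0],[-1,0,-3,0,0],[-1,0,-3,0,0],[-1,0,-3,0,0],[-1,0,-3,0,0],[-1,0,-3,-50,0],[-1,0,-3,-100,0],[-1,0,-3,-130,0],[-1,0,-50,-150,0],[-1,0,-100,-150,0],[-1,0,-115,-150,0],[-1,0,-115,-150,0]]}}

```text
t: 14.3
tool_pos: [522.1, 29.2, 316.3]
tool_rot: [-2.312, -2.114, 0.003]
force: [1.3, 0.0, 0.6]
grip_width: 85.4
```

```bash
python3 - <<'E'
from h import *
for i in range(3): get_image("wrist")
s,im=snap("wrist","w7");c=cam("wrist",s);snap("scene","c2")
print(s['tool_pos'],s['tool_rot'])
for l in ("guard_handle","engraver","plate_mid","pocket0","alu0_mid"):
    print(l,[(round(x['p'],2),tow(c,x['at']).round(1)) for x in models.place_of("wrist",l)])
E
```

```text
[524.19029878  28.83562416 315.27430821] [-2.31285212 -2.11336635  0.00557591]
guard_handle [(0.73, array([632.5,  16.5, 178.9]))]
engraver [(0.67, array([533.6,  27.5,  -1.8]))]
plate_mid [(0.59, array([529.9,  32.4,  61.1]))]
pocket0 [(0.94, array([486.1,  -6.2,  55.3])), (0.89, array([497.2,  64.3,  55.7])), (0.64, array([579.7,  63.4,  53.3])), (0.55, array([567.1, -15.6,  52.8]))]
alu0_mid []
```

View pics/w7.png

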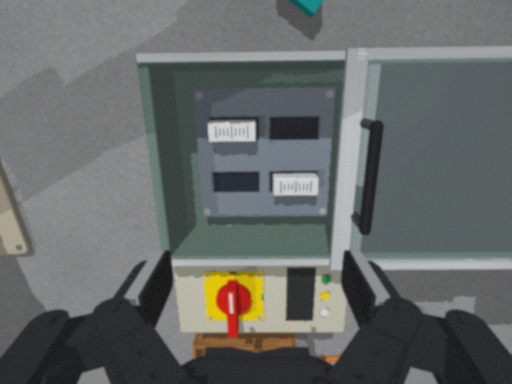

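View pics/c2.png

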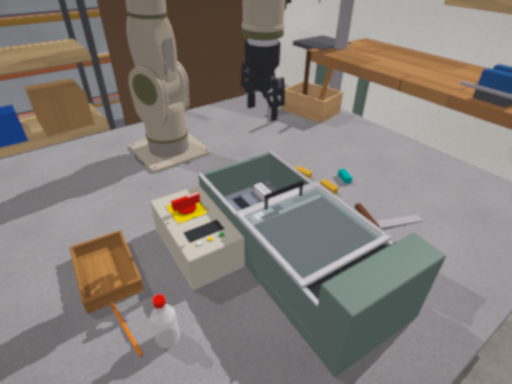

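```bash
python3 - <<'E'
from h import *
c=cam("wrist")
im=cv2.imread("pics/w7.png")
print(unproj(c,[[376,122],[367,233],[371.5,178]],184).round(1))
s=state();print(s['tool_pos'],s['tool_rot'])
cv2.imwrite("pics/w7z.png",cv2.resize(im[70:240,140:400],None,fx=3,fy=3,interpolation=cv2.INTER_CUBIC))
E
python3 g.py 634 17 163 84.8
```

```text
[[632.9  75.3 184. ]
 [627.9 -35.  184. ]
 [630.6  23.1 184. ]]
[523.8715948   28.81073757 314.89119392] [-2.31270309 -2.11289503  0.00711072]
t 14.8 pos [523.9  28.8 314.9] yaw 84.8 tilt 0.58 F [-0.  -1.1  0.6] w 85.3
shift [ -2.3 112.2 150.8] turn 0.001 rows 4.0 1.0 j [-0.42  0.08  0.31  1.6  -0.03  1.48 -0.21]
```

View pics/w7z.png

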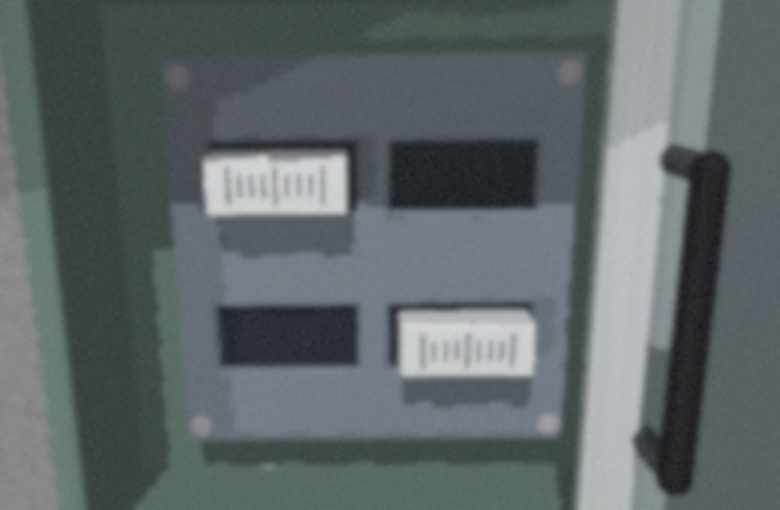

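Call:
{"name": "step_arm", "arguments": {"steps": [[-1,-2,50,60,0],[-1,-2,90,100,0],[-1,-2,108,125,0],[-1,-2,108,140,0],[-1,-2,108,150,0],[-1,-2,108,150,0],[0,-2,108,150,0],[0.6,-2,108,150,0],[1,-2,108,150,0],[1,-2,108,150,0],[1,-2,108,150,0]]}}

```text
t: 15.9
tool_pos: [630.2, 17.7, 164.6]
tool_rot: [-2.313, -2.114, 0.005]
force: [3.4, -0.8, 0.9]
grip_width: 12.4
```

```bash
python3 g.py 634 17 163 84.8
```

```text
t 15.9 pos [630.2  17.7 164.6] yaw 84.8 tilt 0.5 F [ 3.4 -0.8  0.9] w 12.4
shift [-0.3  3.8  1.5] turn 0.001 rows 1.0 1.0 j [-0.35  0.4   0.33  1.54 -0.14  1.23 -0.09]
```

Call:
{"name": "step_arm", "arguments": {"steps": [[1,0,4,0,0],[1,0,8,0,0],[1,0,11,0,0],[1,0,12,0,0],[1,0,12,0,0],[0.6,0,12,0,0],[0,0,12,0,0],[-1,0,12,0,0],[-1,0,12,0,0],[-1,0,12,0,0],[-1,0,12,-40,0],[-1,0,12,-80,0]]}}

```text
t: 17.1
tool_pos: [642.2, 16.3, 244.5]
tool_rot: [-2.312, -2.113, 0.008]
force: [2.0, 0.6, 0.8]
grip_width: 85.7
```

```bash
python3 g.py 524 29 300 84.8
```

```text
t 17.1 pos [642.2  16.3 244.5] yaw 84.8 tilt 0.62 F [2.  0.6 0.8] w 85.7
shift [   2.2 -119.5  -54.3] turn 0.001 rows 3.0 1.0 j [-0.35  0.38  0.34  1.4  -0.13  1.4  -0.1 ]
```

Call:
{"name": "step_arm", "arguments": {"steps": [[-1,0,-50,-55,0],[-1,0,-100,-55,0],[-1,0,-140,-55,-0.15],[-1,0,-140,-55,-0.3],[-1,0,-140,-55,-0.45],[-1,0,-140,-55,-0.6],[-1,0,-140,-55,-0.75],[-1,0,-140,-55,-0.9],[-1,0,-140,-55,-1.05],[-1,0,-140,-55,-1.2],[-1,0,-140,-55,-1.35],[-1,0,-140,-55,-1.5]]}}

```text
t: 18.3
tool_pos: [503.5, 28.6, 301.1]
tool_rot: [-0.242, -3.122, -0.004]
force: [-0.9, 0.8, 0.0]
grip_width: 85.2
```

Call:
{"name": "step_arm", "arguments": {"steps": [[-1,0,0,0,-0.07],[-1,0,0,0,-0.07],[-1,0,0,0,-0.07]]}}

```text
t: 18.6
tool_pos: [503.6, 28.5, 301.2]
tool_rot: [-0.137, -3.129, -0.005]
force: [-0.3, 0.2, -0.1]
grip_width: 85.5
```

```bash
python3 - <<'E'
from h import *
s,im=snap("wrist","w8");c=cam("wrist",s)
np.save("w8T.npy",c[1])
print(s['tool_pos'],s['tool_rot'])
for l in ("guard_handle","plate_mid","pocket0","alu0_mid"):
    print(l,[(round(x['p'],2),tow(c,x['at']).round(1)) for x in models.place_of("wrist",l)])
cv2.imwrite("pics/w8z.png",cv2.resize(im[60:260,120:380,::-1],None,fx=3,fy=3,interpolation=cv2.INTER_CUBIC))
E
python3 g.py 500 29 300 174.8
```

```text
[503.62642442  28.54691162 301.15510848] [-0.13728841 -3.12881025 -0.00472738]
guard_handle [(0.78, array([638.5,  14.3, 180.9]))]
plate_mid [(0.56, array([530.9,  32. ,  59.7]))]
pocket0 [(0.94, array([485.2,  -4.6,  54.3])), (0.94, array([499.6,  63. ,  54.8])), (0.93, array([576.1,  60.2,  52. ])), (0.64, array([568.4, -15.4,  52.6]))]
alu0_mid []
t 18.85 pos [503.5  28.6 301.1] yaw 175.1 tilt 0.6 F [-0.5 -0.1 -0.8] w 85.4
shift [3.6 0.1 1.1] turn 0.005 rows 1.0 1.0 j [-0.41  0.03  0.28  1.67 -0.01  1.45  1.35]
```

View pics/w8.png

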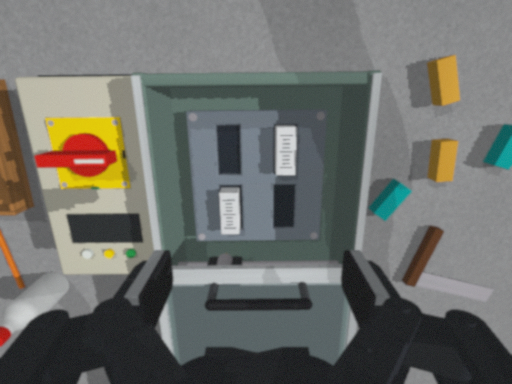

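View pics/w8z.png

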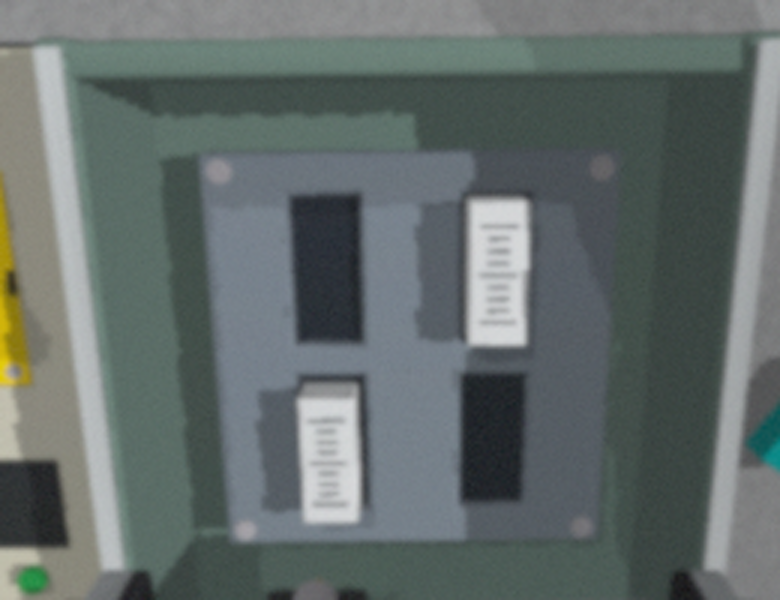

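```bash
python3 - <<'E'
from h import *
K,_=cam("wrist");c=(K,np.load("w8T.npy"))
def q(n,p,z):
    P=unproj(c,np.array(p)/3+[120,60],z)[:,:2]
    l=np.linalg.norm(np.roll(P,-1,0)-P,axis=1)
    d=(P[3]-P[0]+P[2]-P[1]);print(n,P.mean(0).round(1),l.round(1),"yaw",np.arctan2(d[1],d[0]).round(3));return P
q("plate",[(203,152),(615,152),(600,541),(232,541)],60)
q("p0",[(291,195),(358,195),(364,342),(297,342)],60)
q("p3",[(463,375),(525,375),(521,500),(461,500)],60)
q("a1",[(467,198),(529,198),(526,346),(466,346)],79)
q("a2",[(298,396),(358,396),(361,523),(303,523)],79)
E
```

```text
plate [531.3  27.8] [171.7 180.7 176.7 180.3] yaw -0.07
p0 [487.6  -5.5] [28.3 64.2 29.8 64.2] yaw -0.077
p3 [572.2  61.1] [28.  61.8 28.4 61.8] yaw -0.082
a1 [491.9  66. ] [25.  61.7 25.5 61.6] yaw -0.071
a2 [568.7 -12.4] [25.9 60.6 26.3 60.6] yaw -0.087
```

```bash
python3 g.py 492.3 66.8 62 175.4;python3 g.py 492.3 66.8 180 175.4
```

```text
t 18.85 pos [503.5  28.6 301.1] yaw 175.1 tilt 0.6 F [-0.5 -0.1 -0.8] w 85.4
shift [ 12.1  36.5 239.3] turn -0.006 rows 5.0 1.0 j [-0.41  0.03  0.28  1.67 -0.01  1.45  1.35]
t 18.85 pos [503.5  28.6 301.1] yaw 175.1 tilt 0.6 F [-0.5 -0.1 -0.8] w 85.4
shift [ 13.3  36.8 121.3] turn -0.006 rows 3.0 1.0 j [-0.41  0.03  0.28  1.67 -0.01  1.45  1.35]
```

Call:
{"name": "step_arm", "arguments": {"steps": [[-1,13,37,40,-0.006],[-1,13,37,90,-0.006],[-1,13,37,140,-0.006],[-1,12,37,180,-0.006],[-1,12,37,215,-0.006],[-1,12,37,238,-0.006],[-1,12,37,238,-0.006],[-0.3,12,37,238,-0.006],[0.2,12,37,238,-0.006],[1,12,37,238,-0.006],[1,12,37,238,-0.006],[1,12,37,238,-0.006]], "newtons": 40}}

```text
t: 20.05
tool_pos: [493.0, 67.7, 64.2]
tool_rot: [-0.125, -3.131, -0.006]
force: [-1.3, 0.9, 5.8]
grip_width: 24.0
```

```bash
python3 g.py 492.3 66.8 260 175.4; python3 -c "
from h import *
snap('wrist','w9')"
```

```text
t 20.05 pos [493.   67.7  64.2] yaw 175.4 tilt 0.54 F [-1.3  0.9  5.8] w 24.0
shift [   2.3   -0.2 -195.8] turn 0.001 rows 4.0 1.0 j [-0.43  0.23  0.23  1.98 -0.07  0.95  1.33]
```

View pics/w9.png

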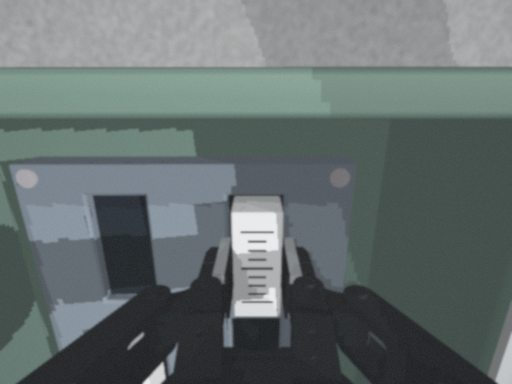

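Call:
{"name": "step_arm", "arguments": {"steps": [[1,0,0,-30,0],[1,0,0,-80,0],[1,0,0,-130,0],[1,2,0,-180,0],[1,2,0,-180,0]], "newtons": 50}}

```text
t: 20.6
tool_pos: [495.3, 67.7, 251.2]
tool_rot: [0.125, 3.137, 0.012]
force: [0.1, 0.1, -2.1]
grip_width: 23.7
```

```bash
python3 g.py 420 -385 250 175.4
```

```text
t 20.6 pos [495.3  67.7 251.2] yaw 175.4 tilt 0.45 F [ 0.1  0.1 -2.1] w 23.7
shift [  38.9 -457.2   -2.4] turn 0.0 rows 10.0 1.0 j [-0.46  0.03  0.24  1.77 -0.02  1.34  1.28]
```

Call:
{"name": "step_arm", "arguments": {"steps": [[1,4,-40,0,0],[1,8,-85,0,0],[1,12,-130,0,0],[1,16,-175,0,0],[1,20,-220,0,0],[1,24,-265,0,0],[1,28,-310,0,0],[1,32,-355,0,0],[1,36,-400,0,0],[1,39,-440,0,0],[1,39,-457,0,0],[1,39,-457,0,0]]}}

```text
t: 21.8
tool_pos: [418.4, -387.4, 246.9]
tool_rot: [0.132, 3.139, 0.01]
force: [0.4, 0.4, -1.7]
grip_width: 23.7
```

```bash
python3 g.py 420 -385 250 175.4; python3 -c "
from h import *
s,im=snap('wrist','w10');c=cam('wrist',s);np.save('w10T.npy',c[1])
print([(x['p'],tow(c,x['at'])) for x in models.place_of('wrist','tray')])"
```

```text
t 21.8 pos [ 418.4 -387.4  246.9] yaw 175.2 tilt 0.37 F [ 0.4  0.4 -1.7] w 23.7
shift [-1.4  2.5 -3.1] turn -0.004 rows 1.0 1.0 j [ 0.08  0.23  0.7   1.62 -0.16  1.35  2.29]
[(0.7, array([ 462.08216942, -382.38951955,   -1.54600364]))]
```

View pics/w10.png

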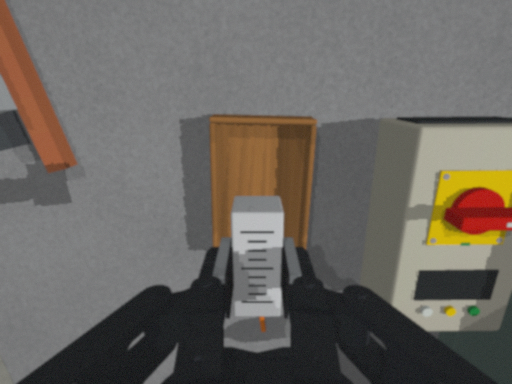

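```bash
python3 - <<'E'
from h import *
K,_=cam("wrist");c=(K,np.load("w10T.npy"))
P=unproj(c,[[210,117],[316,119],[213,245],[310,245]],40);print(P.round(1))
E
python3 g.py 425 -383 14 175.2
```

```text
[[ 358.6 -434.8   40. ]
 [ 371.2 -313.9   40. ]
 [ 522.3 -453.1   40. ]
 [ 533.7 -325.2   40. ]]
t 21.9 pos [ 419.9 -384.4  247. ] yaw 175.4 tilt 0.47 F [ 0.5  0.5 -2. ] w 23.6
shift [-4.90e+00 -1.00e-01  2.33e+02] turn 0.004 rows 5.0 1.0 j [ 0.07  0.23  0.7   1.62 -0.16  1.35  2.29]
```

```bash
python3 g.py 416 -380 19 175.2;python3 g.py 416 -380 100 175.2
```

```text
t 21.9 pos [ 419.9 -384.4  247. ] yaw 175.4 tilt 0.47 F [ 0.5  0.5 -2. ] w 23.6
shift [  4.3   2.2 228. ] turn 0.004 rows 5.0 1.0 j [ 0.07  0.23  0.7   1.62 -0.16  1.35  2.29]
t 21.9 pos [ 419.9 -384.4  247. ] yaw 175.4 tilt 0.47 F [ 0.5  0.5 -2. ] w 23.6
shift [  4.3   2.8 147. ] turn 0.004 rows 3.0 1.0 j [ 0.07  0.23  0.7   1.62 -0.16  1.35  2.29]
```

Call:
{"name": "step_arm", "arguments": {"steps": [[1,4,3,45,0],[1,4,3,95,0],[1,4,3,145,0],[1,4,2,185,0],[1,4,2,212,0],[1,4,2,227,0],[1,4,2,228,0],[0.5,4,2,228,0],[0,4,2,228,0],[0,4,2,228,0],[0,4,2,228,0],[0,4,2,190,0]]}}

```text
t: 23.1
tool_pos: [414.4, -378.4, 54.0]
tool_rot: [-0.125, -3.134, -0.018]
force: [-0.3, -0.6, 0.5]
grip_width: 42.7
```

```bash
python3 g.py 416 -380 260 175.2
```

```text
t 23.1 pos [ 414.4 -378.4   54. ] yaw 175.4 tilt 0.73 F [-0.3 -0.6  0.5] w 42.7
shift [  -0.6    0.8 -206. ] turn 0.004 rows 5.0 1.0 j [ 0.14  0.43  0.64  1.84 -0.3   0.99  2.4 ]
```

Call:
{"name": "step_arm", "arguments": {"steps": [[0,0,0,-50,0],[0,0,0,-100,0],[0,0,0,-150,0],[0,0,0,-190,0],[-0.4,-30,40,-200,0],[-0.4,-60,85,-200,0],[-0.4,-80,130,-200,0],[-0.4,-100,175,-200,0],[-0.4,-115,220,-200,0],[-0.4,-125,265,-200,0],[-0.4,-125,310,-200,0],[-0.4,-125,345,-200,0]]}}

```text
t: 24.3
tool_pos: [567.5, -43.6, 257.4]
tool_rot: [-0.122, -3.134, -0.019]
force: [0.1, -0.2, -0.9]
grip_width: 59.6
```

Call:
{"name": "step_arm", "arguments": {"steps": [[-0.4,0,0,0,0],[-0.4,0,0,0,0]]}}

```text
t: 24.5
tool_pos: [567.6, -42.7, 257.6]
tool_rot: [-0.118, -3.135, -0.019]
force: [0.0, -0.1, 0.0]
grip_width: 59.8
```

```bash
python3 g.py 568 -12.4 180 175.4; python3 g.py 568 -12.4 62 175.4;python3 -c "
from h import *
s,im=snap('wrist','w11');c=cam('wrist',s);np.save('w11T.npy',c[1])
cv2.imwrite('pics/w11z.png',cv2.resize(im[100:300,130:390,::-1],None,fx=3,fy=3,interpolation=cv2.INTER_CUBIC))
snap('scene','c3')"
```

```text
t 24.5 pos [567.6 -42.7 257.6] yaw 175.7 tilt 0.74 F [ 0.  -0.1  0. ] w 59.8
shift [ 1.5 29.3 78. ] turn 0.005 rows 2.0 1.0 j [-0.42  0.21  0.49  1.59 -0.11  1.37  1.58]
t 24.5 pos [567.6 -42.7 257.6] yaw 175.7 tilt 0.74 F [ 0.  -0.1  0. ] w 59.8
shift [  0.9  27.9 196. ] turn 0.005 rows 4.0 1.0 j [-0.42  0.21  0.49  1.59 -0.11  1.37  1.58]
```

View pics/w11z.png

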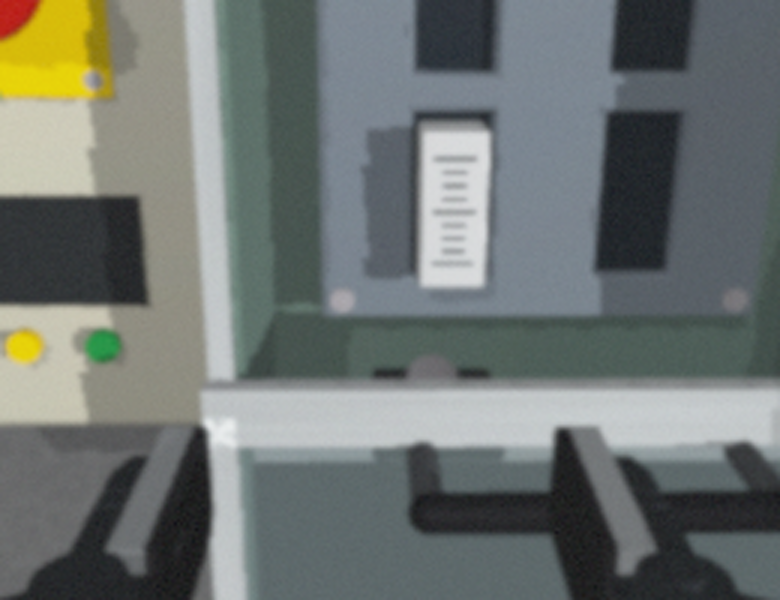

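View pics/c3.png

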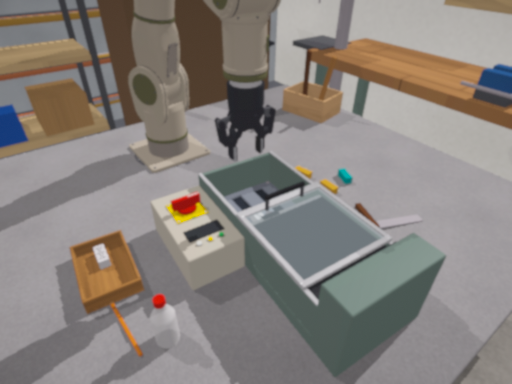

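```bash
python3 - <<'E'
from h import *
K,_=cam("wrist");c=(K,np.load("w11T.npy"))
P=unproj(c,np.array([(420,127),(492,130),(486,289),(419,289)])/3+[130,100],79);print(P.round(1),P.mean(0))
P=unproj(c,np.array([(607,113),(681,113),(666,270),(597,270)])/3+[130,100],60);print(P.round(1),P.mean(0))
E
python3 g.py 563 -12.4 180 175.4;python3 g.py 563 -12.4 62 175.4;
```

```text
[[536.9 -24.1  79. ]
 [540.    1.8  79. ]
 [600.8  -2.7  79. ]
 [598.7 -28.3  79. ]] [569.11611991 -13.28402038  79.        ]
[[540.3  48.2  60. ]
 [542.5  76.5  60. ]
 [605.4  72.4  60. ]
 [603.2  44.5  60. ]] [572.85812095  60.40127415  60.        ]
t 24.6 pos [567.4 -45.1 257.7] yaw 175.5 tilt 0.71 F [-0.  -0.2 -0.7] w 59.7
shift [ 6.6 31.4 78.1] turn 0.001 rows 2.0 1.0 j [-0.42  0.21  0.49  1.59 -0.11  1.37  1.58]
t 24.6 pos [567.4 -45.1 257.7] yaw 175.5 tilt 0.71 F [-0.  -0.2 -0.7] w 59.7
shift [  6.  30. 196.] turn 0.001 rows 4.0 1.0 j [-0.42  0.21  0.49  1.59 -0.11  1.37  1.58]
```

Call:
{"name": "step_arm", "arguments": {"steps": [[-0.4,6,31,45,0],[-0.4,6,31,90,0],[-0.4,6,30,130,0],[-0.4,6,30,165,0],[-0.4,6,30,188,0],[-0.4,6,30,195,0],[-0.4,6,30,195,0],[0.2,6,30,195,0],[1,6,30,195,0],[1,6,30,195,0],[1,6,30,195,0]]}}

```text
t: 25.7
tool_pos: [564.1, -12.6, 64.7]
tool_rot: [-0.125, -3.137, -0.019]
force: [-1.3, -0.5, 7.1]
grip_width: 23.7
```

```bash
python3 g.py 563 -12.4 260 175.4;python3 -c "
from h import *
snap('wrist','w12')"
```

```text
t 25.7 pos [564.1 -12.6  64.7] yaw 175.5 tilt 0.7 F [-1.3 -0.5  7.1] w 23.7
shift [   1.6    2.4 -195.3] turn 0.001 rows 4.0 1.0 j [-0.42  0.37  0.43  1.83 -0.2   0.99  1.6 ]
```

View pics/w12.png

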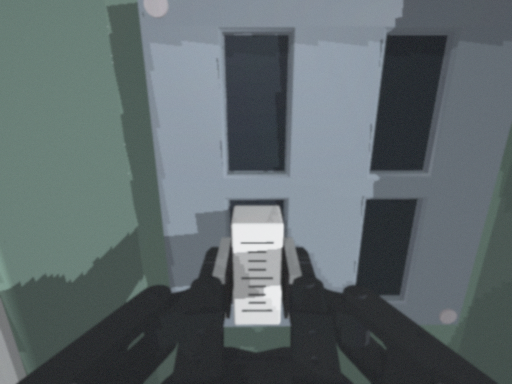

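Call:
{"name": "step_arm", "arguments": {"steps": [[1,0,0,-30,0],[1,0,0,-80,0],[1,0,0,-130,0],[1,1,1,-170,0],[1,1,2,-185,0],[1,1,2,-185,0]]}}

```text
t: 26.35
tool_pos: [564.8, -12.7, 252.9]
tool_rot: [0.124, 3.136, 0.021]
force: [-0.0, 0.6, -0.9]
grip_width: 24.0
```

```bash
python3 g.py 490 -387 240 175.4
```

```text
t 26.35 pos [564.8 -12.7 252.9] yaw 175.5 tilt 0.8 F [-0.   0.6 -0.9] w 24.0
shift [  44.9 -379.1    7.6] turn 0.001 rows 8.0 1.0 j [-0.46  0.19  0.48  1.62 -0.1   1.35  1.52]
```

Call:
{"name": "step_arm", "arguments": {"steps": [[1,5,-40,0,0],[1,10,-85,0,0],[1,15,-130,0,0],[1,20,-175,0,0],[1,25,-220,0,0],[1,30,-265,4,0],[1,35,-310,7,0],[1,40,-350,7,0],[1,45,-375,7,0],[1,45,-379,7,0],[1,45,-379,7,0],[1,45,-379,7,0]]}}

```text
t: 27.55
tool_pos: [490.5, -385.3, 239.8]
tool_rot: [0.122, 3.136, 0.023]
force: [-0.3, -0.2, -1.0]
grip_width: 23.7
```

```bash
python3 g.py 490 -387 19.5 175.4;python3 g.py 490 -387 100 175.4;python3 -c "
from h import *
snap('wrist','w13')"
```

```text
t 27.55 pos [ 490.5 -385.3  239.8] yaw 175.5 tilt 0.86 F [-0.3 -0.2 -1. ] w 23.7
shift [  0.9  -5.  220.3] turn 0.003 rows 5.0 1.0 j [ 0.08  0.38  0.69  1.48 -0.26  1.38  2.28]
t 27.55 pos [ 490.5 -385.3  239.8] yaw 175.5 tilt 0.86 F [-0.3 -0.2 -1. ] w 23.7
shift [  0.7  -3.8 139.8] turn 0.003 rows 3.0 1.0 j [ 0.08  0.38  0.69  1.48 -0.26  1.38  2.28]
```

View pics/w13.png

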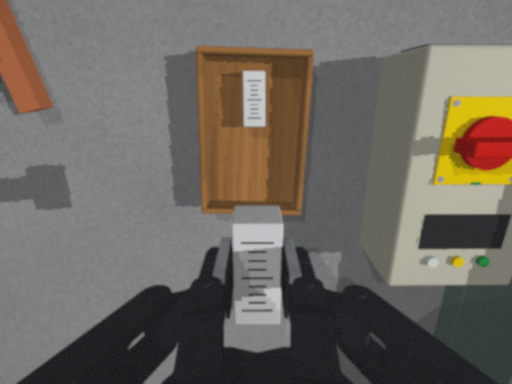

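Call:
{"name": "step_arm", "arguments": {"steps": [[1,1,-4,45,0],[1,1,-4,95,0],[1,1,-4,140,0],[1,1,-5,180,0],[1,1,-5,207,0],[1,1,-5,219,0],[1,1,-5,220,0],[0.5,1,-5,220,0],[0,1,-5,220,0],[0,1,-5,220,0],[0,1,-5,220,0],[0,1,-5,180,0]]}}

```text
t: 28.8
tool_pos: [487.9, -385.2, 56.4]
tool_rot: [-0.12, -3.136, -0.029]
force: [0.4, 0.5, -0.6]
grip_width: 42.8
```

Call:
{"name": "step_arm", "arguments": {"steps": [[0,0,0,-50,0],[0,0,0,-100,0],[0,0,0,-150,0],[0,0,0,-200,0],[-1,0,0,-240,0],[-1,0,0,-240,0]]}}

```text
t: 29.4
tool_pos: [489.6, -391.6, 303.0]
tool_rot: [0.121, 3.134, 0.021]
force: [0.6, 0.2, -0.5]
grip_width: 70.1
```

```bash
python3 g.py 430 300 290 175;python3 -c "
from h import *
snap('wrist','w14');s,im=snap('side','s2');c=cam('side')
r=models.place_of('side','brass0_mid')
print([(round(x['p'],2),tow(c,x['at']).round(1)) for x in r])"
```

```text
t 29.4 pos [ 489.6 -391.6  303. ] yaw 175.6 tilt 0.83 F [ 0.6  0.2 -0.5] w 70.1
shift [112.8 684.7  21.9] turn 0.01 rows 14.0 1.0 j [ 0.09  0.36  0.71  1.37 -0.25  1.5   2.28]
[(0.72, array([595.8, 226. ,  12.1])), (0.68, array([569.7, -16.8,  56.5])), (0.59, array([529.8, 393. ,   8.6])), (0.49, array([540.5, 305.4,   5.9]))]
```

View pics/w14.png

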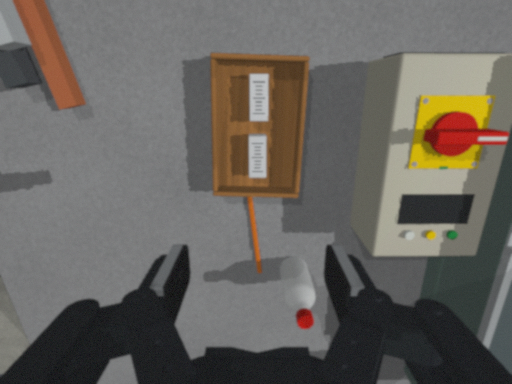

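View pics/s2.png

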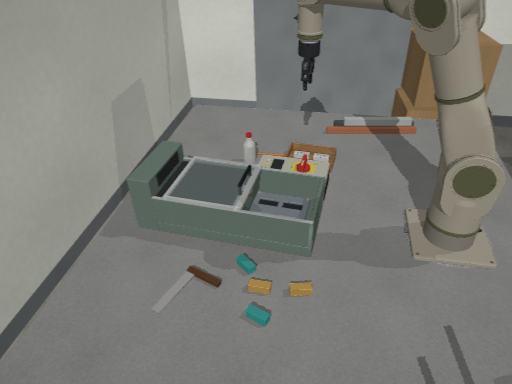

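Call:
{"name": "step_arm", "arguments": {"steps": [[-1,10,50,0,0],[-1,20,100,0,0],[-1,30,150,0,0],[-1,40,199,0,0],[-1,48,248,0,0],[-1,56,297,0,0],[-1,64,346,0,0],[-1,72,395,5,0],[-1,80,444,10,0],[-1,88,493,15,0],[-1,96,542,18,0],[-1,104,590,20,0]]}}

```text
t: 30.75
tool_pos: [428.6, 208.5, 285.8]
tool_rot: [-0.12, -3.134, -0.028]
force: [1.3, 0.0, 1.1]
grip_width: 85.5
```

Call:
{"name": "step_arm", "arguments": {"steps": [[-1,5,40,0,0],[-1,9,80,0,0],[-1,9,90,0,0],[-1,9,90,0,0],[-1,9,90,0,0]]}}

```text
t: 31.25
tool_pos: [426.7, 297.4, 286.6]
tool_rot: [-0.122, -3.133, -0.025]
force: [0.4, -0.9, -0.5]
grip_width: 85.8
```

```bash
python3 - <<'E'
from h import *
s,im=snap("wrist","w15");c=cam("wrist",s);np.save("w15T.npy",c[1])
print(s['tool_pos'],s['joint_velocities'].round(3))
hsv=cv2.cvtColor(im,cv2.COLOR_RGB2HSV)
m=((hsv[:,:,0]>12)&(hsv[:,:,0]<28)&(hsv[:,:,1]>130)&(hsv[:,:,2]>90)).astype(np.uint8)
n,l,st,ce=cv2.connectedComponentsWithStats(m)
for i in range(1,n):
    if st[i,4]>100: print(st[i],ce[i],unproj(c,[ce[i]],25))
cv2.imwrite("pics/w15z.png",cv2.resize(im[40:300,200:460,::-1],None,fx=2.3,fy=2.3,interpolation=cv2.INTER_CUBIC))
E
python3 g.py 430 300 290 175
```

```text
[426.66710751 297.39716849 286.55801501] [ 0.013 -0.017  0.01   0.001 -0.001  0.    -0.001]
[235 133  29  45 775] [248.92645161 155.16129032] [[424.57715014 290.81149997  25.        ]]
[253 206  18  41 641] [261.86271451 225.71138846] [[532.42418952 300.81280984  25.        ]]
t 31.3 pos [426.9 297.1 286.9] yaw 175.5 tilt 1.01 F [0.  0.6 0.9] w 85.6
shift [-2.9  3.2 -3. ] turn 0.009 rows 1.0 1.0 j [-0.74  0.07  0.06  1.66 -0.02  1.41  0.81]
```

View pics/w15.png

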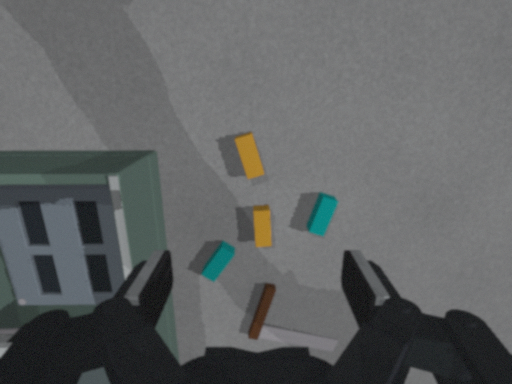

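```bash
python3 g.py 405 291 150 175
```

```text
t 31.3 pos [426.9 297.1 286.9] yaw 175.5 tilt 1.01 F [0.  0.6 0.9] w 85.6
shift [ 20.4 -10.1 136.9] turn 0.009 rows 3.0 1.0 j [-0.74  0.07  0.06  1.66 -0.02  1.41  0.81]
```

Call:
{"name": "step_arm", "arguments": {"steps": [[-1,20,-10,45,0],[-1,20,-10,90,0],[-1,20,-10,125,0],[-1,20,-10,137,0],[-1,20,-10,137,0],[-1,20,-10,137,0]]}}

```text
t: 31.9
tool_pos: [406.5, 291.1, 151.7]
tool_rot: [-0.125, -3.135, -0.028]
force: [0.3, -0.5, 1.1]
grip_width: 85.2
```

```bash
python3 - <<'E'
from h import *
s,im=snap("wrist","w16");c=cam("wrist",s);np.save("w16T.npy",c[1])
cv2.imwrite("pics/w16z.png",cv2.resize(im[100:300,150:350,::-1],None,fx=3,fy=3,interpolation=cv2.INTER_CUBIC))
E
python3 g.py 430 300 290 175
```

```text
t 31.95 pos [406.6 291.4 152. ] yaw 175.5 tilt 1.09 F [ 0.3 -0.4  0. ] w 85.5
shift [ -22.    12.9 -137.9] turn 0.008 rows 3.0 1.0 j [-0.74  0.11  0.05  1.9  -0.02  1.12  0.8 ]
```

View pics/w16z.png

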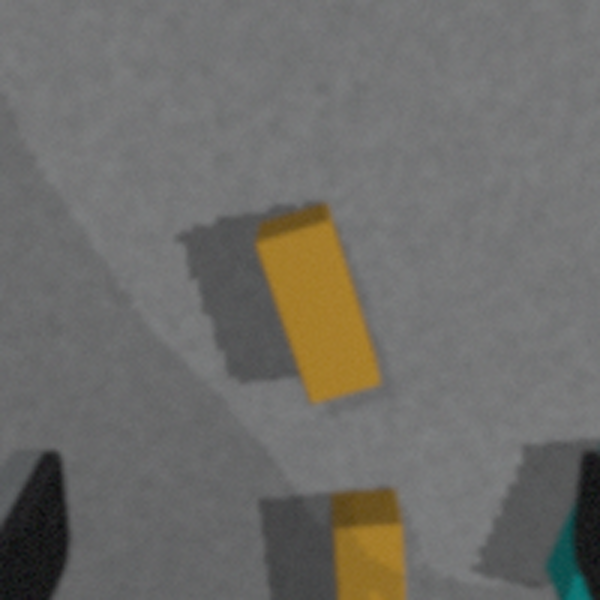

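```bash
python3 - <<'E'
from h import *
K,_=cam("wrist");c=(K,np.load("w16T.npy"))
P=unproj(c,np.array([(258,241),(330,221),(381,384),(313,403)])/3+[150,100],25);print(P.round(1),P.mean(0),np.linalg.norm(np.roll(P,-1,0)-P,axis=1))
d=P[3]-P[0]+P[2]-P[1];print("yaw deg",np.degrees(np.arctan2(d[1],d[0])))
E
```

```text
[[400.5 273.9  25. ]
 [395.9 297.   25. ]
 [453.4 309.7  25. ]
 [458.3 286.5  25. ]] [427.01644354 291.77733251  25.        ] [23.52671778 58.82011906 23.67624267 59.20113272]
yaw deg 12.326732675092064
```

```bash
python3 g.py 427 291.8 10 192.3;python3 g.py 427 291.8 70 192.3
```

```text
t 31.95 pos [406.6 291.4 152. ] yaw 175.5 tilt 1.09 F [ 0.3 -0.4  0. ] w 85.5
shift [-20.9  -0.6 141.9] turn -0.294 rows 3.0 2.0 j [-0.74  0.11  0.05  1.9  -0.02  1.12  0.8 ]
t 31.95 pos [406.6 291.4 152. ] yaw 175.5 tilt 1.09 F [ 0.3 -0.4  0. ] w 85.5
shift [-20.6   0.5  82. ] turn -0.294 rows 2.0 2.0 j [-0.74  0.11  0.05  1.9  -0.02  1.12  0.8 ]
```

Call:
{"name": "step_arm", "arguments": {"steps": [[-1,-21,0,30,-0.147],[-1,-21,0,70,-0.294],[-1,-21,0,105,-0.294],[-1,-21,-0.5,130,-0.294],[-1,-21,-0.5,141,-0.294],[-1,-21,-0.5,141,-0.294],[-0.4,-21,-0.5,141,-0.294],[0.2,-21,-0.5,141,-0.294],[1,-21,-0.5,141,-0.294],[1,-21,-0.5,141,-0.294],[1,-21,-0.5,141,-0.294]], "newtons": 70}}

```text
t: 33.05
tool_pos: [427.6, 292.3, 12.0]
tool_rot: [-0.336, 3.123, 0.031]
force: [-2.9, -1.8, 6.9]
grip_width: 23.2
```

```bash
python3 g.py 487.6 -5.5 230 175.4;python3 -c "
from h import *
snap('wrist','w17')"
```

```text
t 33.05 pos [427.6 292.3  12. ] yaw -167.7 tilt 1.13 F [-2.9 -1.8  6.9] w 23.2
shift [   4.3 -299.4 -223.9] turn 0.295 rows 8.0 2.0 j [-0.7   0.33  0.03  1.97 -0.04  0.83  1.13]
```

View pics/w17.png

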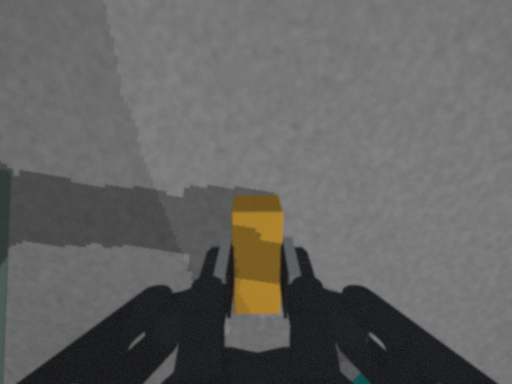

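Call:
{"name": "step_arm", "arguments": {"steps": [[1,0,0,-20,0],[1,0,0,-60,0],[1,0,0,-110,0],[1,0,0,-160,0],[1,0,0,-200,0],[1,0,0,-225,0],[1,0,0,-225,0],[1,0,0,-225,0]]}}

```text
t: 33.9
tool_pos: [427.7, 287.6, 236.1]
tool_rot: [0.337, -3.123, -0.03]
force: [-0.1, -0.1, -3.6]
grip_width: 23.2
```

```bash
python3 g.py 487.6 -5.5 230 175.4;python3 -c "
from h import *
s,im=snap('wrist','w18')
cv2.imwrite('pics/w18z.png',cv2.resize(im[180:330,200:320,::-1],None,fx=4,fy=4,interpolation=cv2.INTER_CUBIC))
a=cv2.imread('pics/w9.png');cv2.imwrite('pics/w9z.png',cv2.resize(a[180:330,200:320],None,fx=4,fy=4,interpolation=cv2.INTER_CUBIC))
"
```

```text
t 33.9 pos [427.7 287.6 236.1] yaw -167.7 tilt 1.11 F [-0.1 -0.1 -3.6] w 23.2
shift [   3.9 -299.2    0.3] turn 0.295 rows 6.0 2.0 j [-0.71  0.08  0.04  1.75 -0.02  1.3   1.12]
```

View pics/w18z.png

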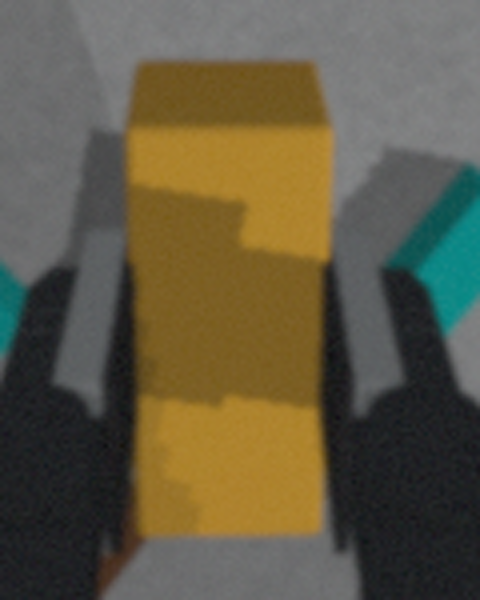

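View pics/w9z.png

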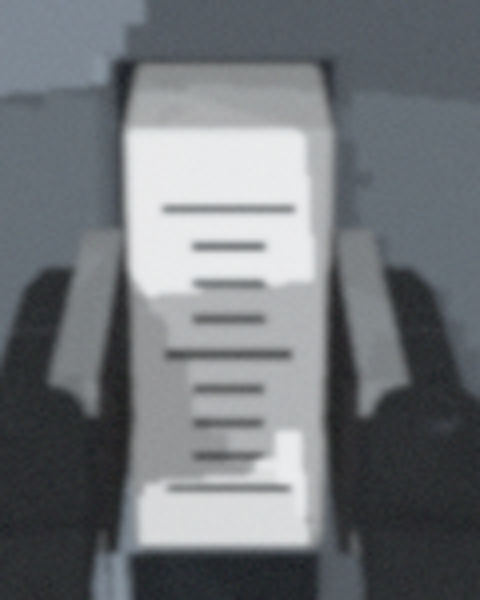

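```bash
python3 -c "
import cv2
a=cv2.imread('pics/w12.png');cv2.imwrite('pics/w12z.png',cv2.resize(a[15:195,200:460],None,fx=3,fy=3,interpolation=cv2.INTER_CUBIC))
"
```

```text
(no output)
```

View pics/w12z.png

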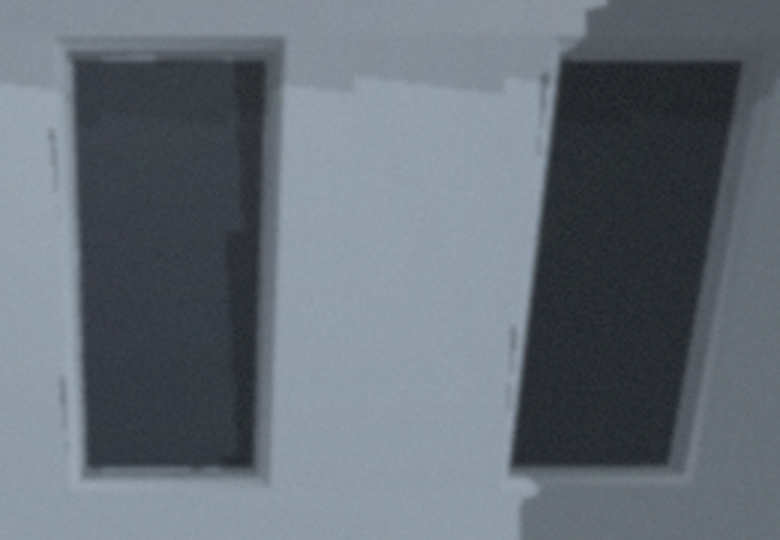

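```bash
python3 - <<'E'
from h import *
K,_=cam("wrist");H=camera_params("wrist")['hand_eye']
T=np.eye(4);T[:3,:3]=R.from_rotvec([-0.125,-3.137,-0.019]).as_matrix();T[:3,3]=[564.1,-12.6,64.7]
c=(K,T@H)
def q(n,p,z):
    P=unproj(c,np.array(p)/3+[200,15],z)[:,:2];l=np.linalg.norm(np.roll(P,-1,0)-P,axis=1)
    print(n,P.mean(0).round(1),l.round(1))
q("p0rim",[(62,42),(284,42),(268,482),(74,482)],60)
q("p0floor",[(75,60),(268,60),(257,466),(86,466)],54)
q("p1rim",[(556,42),(752,42),(690,478),(510,478)],60)
# part in hand, tool coords; top plane at z_tool=-13 (brass) / -14.8
for n,pts,zt in(("brass",[(128,127),(330,127),(322,535),(136,535)],-13),("alu1",[(126,128),(331,128),(318,550),(134,550)],-14.8)):
    cc=(K,H); P=unproj(cc,np.array(pts)/4+[200,180],zt);print(n,P.round(1).tolist(),P.mean(0).round(1))
E
```

```text
p0rim [487.8  -6.2] [32.7 67.4 33.3 67.2]
p0floor [487.9  -6.2] [29.8 64.7 30.4 64.5]
p1rim [493.3  66.3] [29.3 67.2 31.3 66.9]
brass [[30.3, -11.7, -13.0], [30.3, 12.1, -13.0], [-28.9, 12.6, -13.0], [-28.8, -12.3, -13.0]] [  0.7   0.2 -13. ]
alu1 [[30.9, -11.8, -14.8], [30.9, 12.0, -14.8], [-29.8, 12.0, -14.8], [-29.7, -12.5, -14.8]] [  0.6  -0.1 -14.8]
```

```bash
python3 g.py 494.2 67.3 230 175.4
```

```text
t 33.95 pos [427.3 287.4 235.2] yaw -167.7 tilt 1.06 F [-0.8 -1.  -3.6] w 23.2
shift [ -18.4 -229.3    1. ] turn 0.295 rows 5.0 2.0 j [-0.71  0.08  0.04  1.75 -0.02  1.3   1.12]
```

Call:
{"name": "step_arm", "arguments": {"steps": [[1,-2,-30,0,0],[1,-5,-70,0,0.1],[1,-9,-115,0,0.2],[1,-13,-160,0,0.295],[1,-16,-195,0,0.295],[1,-18,-220,0,0.295],[1,-18,-229,0,0.295],[1,-18,-229,0,0.295],[1,-18,-229,0,0.295]]}}

```text
t: 34.85
tool_pos: [493.0, 68.8, 230.0]
tool_rot: [-0.124, -3.133, -0.028]
force: [-0.7, 0.8, -3.1]
grip_width: 23.0
```

```bash
python3 g.py 494.2 67.3 90 175.4;python3 -c "
from h import *
s,im=snap('wrist','w19');c=cam('wrist',s);np.save('w19T.npy',c[1])
cv2.imwrite('pics/w19z.png',cv2.resize(im[60:330,100:400,::-1],None,fx=2.2,fy=2.2,interpolation=cv2.INTER_CUBIC))
"
```

```text
t 34.85 pos [493.   68.8 230. ] yaw 175.5 tilt 1.08 F [-0.7  0.8 -3.1] w 23.0
shift [ -2.3  -3.9 139.9] turn 0.001 rows 3.0 1.0 j [-0.47  0.05  0.26  1.8  -0.03  1.3   1.29]
```

View pics/w19z.png

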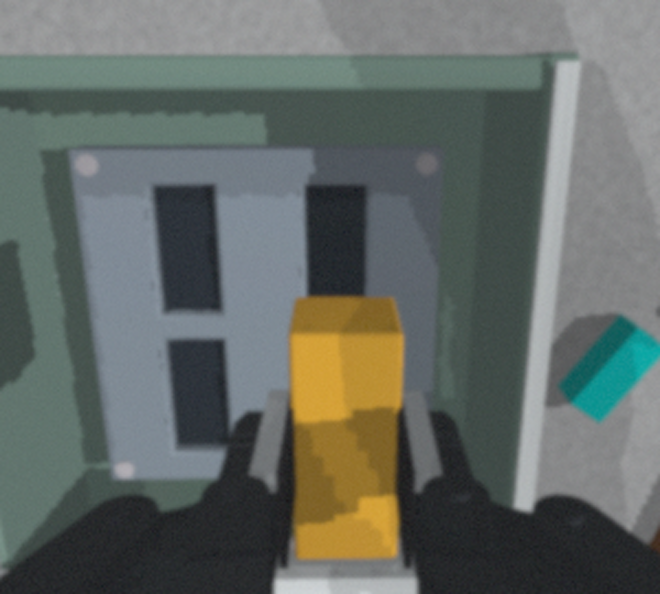

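```bash
python3 - <<'E'
from h import *
K,_=cam("wrist");c=(K,np.load("w19T.npy"))
def q(n,p,z):
    P=unproj(c,np.array(p)/2.2+[100,60],z)[:,:2];l=np.linalg.norm(np.roll(P,-1,0)-P,axis=1)
    print(n,P.mean(0).round(1),l.round(1),P.round(1).tolist())
q("p0",[(153,185),(216,185),(223,313),(163,313)],60)
q("p3/2",[(168,340),(224,340),(231,447),(176,448)],60)
q("p1",[(305,185),(367,185),(366,295),(307,295)],60)
E
```

```text
p0 [487.6  -5.1] [29.9 65.2 30.4 65.1] [[453.9, -17.1], [456.3, 12.8], [521.3, 7.1], [518.7, -23.2]]
p3/2 [566.5 -11.5] [28.8 63.3 30.  63.8] [[533.6, -23.1], [536.1, 5.6], [599.2, 0.6], [597.1, -29.2]]
p1 [488.9  67.7] [29.7 55.8 29.9 55.7] [[459.9, 55.1], [462.3, 84.7], [517.9, 80.4], [515.4, 50.6]]
```

Call:
{"name": "step_arm", "arguments": {"steps": [[1,-2,-2,45,0],[1,-2,-3,90,0],[1,-2,-4,125,0],[1,-2,-4,140,0],[1,-2,-4,140,0],[1,-2,-4,140,0]]}}

```text
t: 35.5
tool_pos: [494.2, 68.5, 90.7]
tool_rot: [-0.12, -3.133, -0.028]
force: [0.1, 0.2, -2.8]
grip_width: 22.8
```

```bash
python3 g.py 494.2 67.3 67 175.4;python3 -c "
from h import *
s,im=snap('wrist','w20');c=cam('wrist',s);np.save('w20T.npy',c[1])
cv2.imwrite('pics/w20z.png',cv2.resize(im[100:330,130:400,::-1],None,fx=2.5,fy=2.5,interpolation=cv2.INTER_CUBIC))
"
```

```text
t 35.5 pos [494.2  68.5  90.7] yaw 175.6 tilt 1.09 F [ 0.1  0.2 -2.8] w 22.8
shift [-0.3 -1.7 23.7] turn 0.004 rows 1.0 1.0 j [-0.46  0.19  0.26  1.96 -0.08  1.    1.34]
```

View pics/w20z.png

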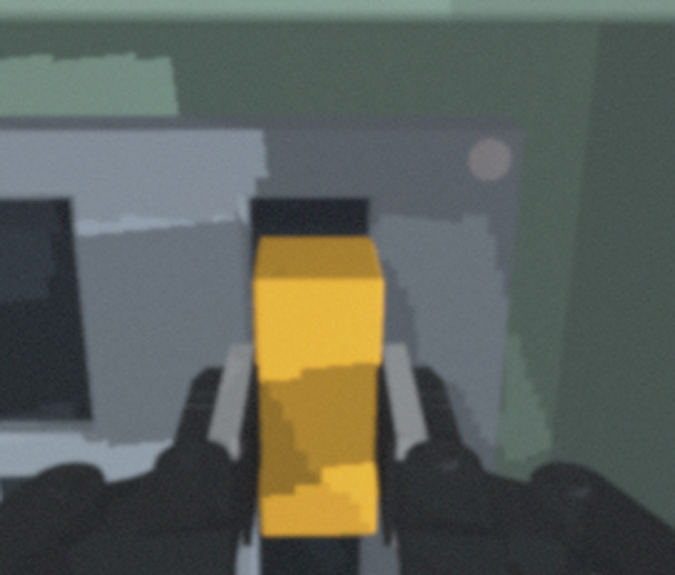

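```bash
python3 - <<'E'
from h import *
K,_=cam("wrist");c=(K,np.load("w20T.npy"))
f=lambda p:np.array(p)/2.5+[130,100]
P=unproj(c,f([(250,198),(369,198)]),60);print(P.round(1)); m=P.mean(0)[:2]
print("p1 center",m+33*np.array([.9968,-.08]))
print("brass bottom front",unproj(c,f([(260,237),(376,237)]),78.7).round(1), "top front",unproj(c,f([(254,278),(385,278)]),103.7).round(1),"top rear",unproj(c,f([(262,536),(378,536)]),103.7).round(1))
E
python3 g.py 494.2 66.9 67 175.4
```

```text
[[459.5  55.1  60. ]
 [461.9  83.9  60. ]]
p1 center [493.59644284  66.87065828]
brass bottom front [[463.3  58.1  78.7]
 [465.5  83.7  78.7]] top front [[462.9  58.4 103.7]
 [465.   83.  103.7]] top rear [[522.2  53.9 103.7]
 [524.6  78.7 103.7]]
t 35.55 pos [494.7  68.5  91.4] yaw 175.6 tilt 1.09 F [ 0.3 -0.2 -2.9] w 23.1
shift [ 0.3 -2.  24.3] turn 0.003 rows 1.0 1.0 j [-0.46  0.19  0.26  1.96 -0.08  1.    1.34]
```

Call:
{"name": "step_arm", "arguments": {"steps": [[1,0,-1.8,4,0],[1,0,-1.8,9,0],[1,0,-1.8,14,0],[1,0,-2,19,0],[1,0,-2,23,0],[1,0,-2,24,0],[1,0,-2,24,0]]}}

```text
t: 36.25
tool_pos: [494.3, 66.8, 67.1]
tool_rot: [-0.121, -3.134, -0.029]
force: [0.7, -0.0, -3.0]
grip_width: 22.9
```

```bash
python3 g.py 494.2 66.9 66 175.4;python3 -c "
from h import *
s,im=snap('wrist','w21')
cv2.imwrite('pics/w21z.png',cv2.resize(im[100:330,130:400,::-1],None,fx=2.5,fy=2.5,interpolation=cv2.INTER_CUBIC))
"
```

```text
t 36.25 pos [494.3  66.8  67.1] yaw 175.6 tilt 1.09 F [ 0.7 -0.  -3. ] w 22.9
shift [0.1 0.  1.1] turn 0.003 rows 1.0 1.0 j [-0.45  0.22  0.26  1.98 -0.09  0.95  1.35]
```

View pics/w21z.png

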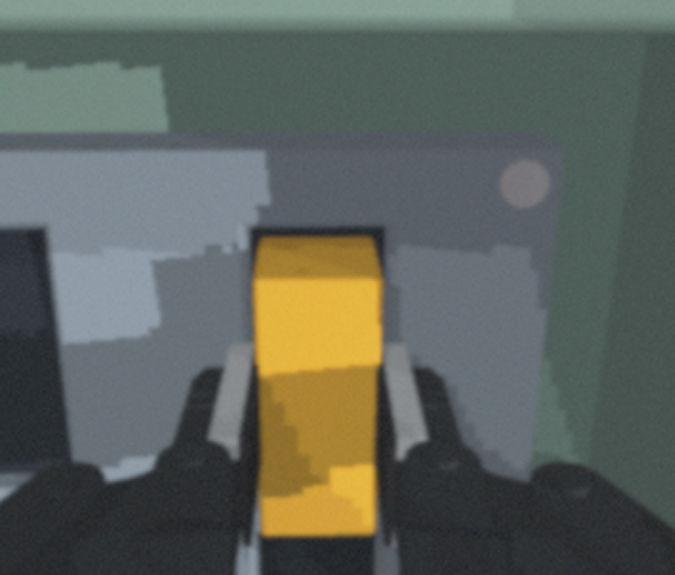

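Call:
{"name": "step_arm", "arguments": {"steps": [[1,0,0,1,0],[1,0,0,1,0],[0.6,0,0,1,0],[0.2,0,0,1,0],[0,0,0,1,0],[0,0,0,1,0],[0,0,0,-20,0],[0,0,0,-60,0],[0,0,0,-110,0],[0,0,0,-160,0],[-0.5,0,0,-210,0],[-1,0,0,-220,0]]}}

```text
t: 37.5
tool_pos: [497.4, 62.9, 293.5]
tool_rot: [0.121, 3.135, 0.034]
force: [0.9, 0.3, 0.3]
grip_width: 70.0
```

Call:
{"name": "step_arm", "arguments": {"steps": [[-1,0,0,0,0],[-1,0,0,0,0]]}}

```text
t: 37.7
tool_pos: [497.4, 62.9, 293.1]
tool_rot: [0.121, 3.135, 0.034]
force: [0.4, -0.9, -1.6]
grip_width: 85.1
```

```bash
python3 g.py 505 301 150 175.4;python3 -c "
from h import *
s,im=snap('wrist','w22')
"
```

```text
t 37.7 pos [497.4  62.9 293.1] yaw 175.6 tilt 1.27 F [ 0.4 -0.9 -1.6] w 85.1
shift [ 11.4 234.8 148.2] turn 0.003 rows 6.0 1.0 j [-0.47  0.01  0.27  1.7  -0.02  1.42  1.3 ]
```

View pics/w22.png

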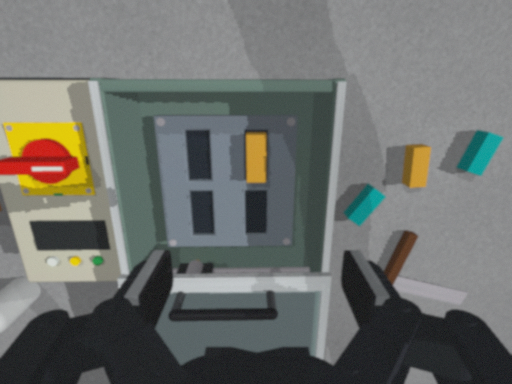

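Call:
{"name": "step_arm", "arguments": {"steps": [[-1,3,50,0,0],[-1,6,100,0,0],[-1,8,150,10,0],[-1,10,190,50,0],[-1,11,225,90,0],[-1,11,235,130,0],[-1,11,235,148,0],[-1,11,235,148,0],[-1,11,235,148,0]]}}

```text
t: 38.65
tool_pos: [504.6, 300.3, 148.7]
tool_rot: [0.122, 3.137, 0.031]
force: [0.3, -0.1, 0.3]
grip_width: 85.4
```

```bash
python3 - <<'E'
from h import *
s,im=snap("wrist","w23");c=cam("wrist",s);np.save("w23T.npy",c[1])
cv2.imwrite("pics/w23z.png",cv2.resize(im[80:300,150:350,::-1],None,fx=2.7,fy=2.7,interpolation=cv2.INTER_CUBIC))
E
python3 g.py 505 301 150 175
```

```text
t 38.7 pos [505.2 300.6 150. ] yaw 175.5 tilt 1.24 F [ 0.2 -0.1  1.1] w 85.4
shift [ 0.3  0.4 -0. ] turn 0.009 rows 1.0 1.0 j [-0.69  0.3   0.1   1.69 -0.05  1.15  0.92]
```

View pics/w23z.png

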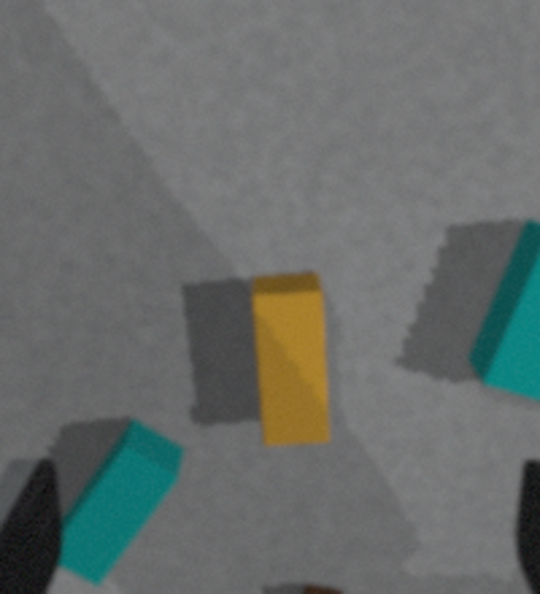

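```bash
python3 - <<'E'
from h import *
K,_=cam("wrist");c=(K,np.load("w23T.npy"))
P=unproj(c,np.array([(253,293),(322,290),(329,441),(263,444)])/2.7+[150,80],25);print(P.round(1),P.mean(0),np.linalg.norm(np.roll(P,-1,0)-P,axis=1))
d=P[3]-P[0]+P[2]-P[1];print("yaw deg",np.degrees(np.arctan2(d[1],d[0])))
E
```

```text
[[507.1 289.9  25. ]
 [508.  314.   25. ]
 [567.4 312.8  25. ]
 [566.5 288.1  25. ]] [537.25252981 301.22459522  25.        ] [24.1204193  59.41801254 24.65927922 59.42690768]
yaw deg -1.4598470694296544
```

```bash
python3 g.py 537.5 301.3 10.5 178.4;python3 g.py 537.5 301.3 70 178.4
```

```text
t 38.7 pos [505.2 300.6 150. ] yaw 175.5 tilt 1.24 F [ 0.2 -0.1  1.1] w 85.4
shift [-31.8   0.2 139.6] turn -0.05 rows 3.0 1.0 j [-0.69  0.3   0.1   1.69 -0.05  1.15  0.92]
t 38.7 pos [505.2 300.6 150. ] yaw 175.5 tilt 1.24 F [ 0.2 -0.1  1.1] w 85.4
shift [-31.9   1.5  80.1] turn -0.05 rows 2.0 1.0 j [-0.69  0.3   0.1   1.69 -0.05  1.15  0.92]
```

Call:
{"name": "step_arm", "arguments": {"steps": [[-0.2,-32,2,20,-0.05],[-0.2,-32,2,60,-0.05],[-0.2,-32,1,100,-0.05],[-0.2,-32,0,128,-0.05],[-0.2,-32,0,139,-0.05],[-0.2,-32,0,139,-0.05],[0.2,-32,0,139,-0.05],[1,-32,0,139,-0.05],[1,-32,0,139,-0.05],[1,-32,0,139,-0.05]], "newtons": 70}}

```text
t: 39.7
tool_pos: [539.2, 301.7, 13.8]
tool_rot: [0.045, 3.134, 0.036]
force: [-0.8, -0.7, 6.2]
grip_width: 23.2
```

```bash
python3 g.py 537 301 230 178.4
```

```text
t 39.7 pos [539.2 301.7  13.8] yaw 178.4 tilt 1.4 F [-0.8 -0.7  6.2] w 23.2
shift [   0.7    4.3 -216.2] turn -0.001 rows 5.0 1.0 j [-0.65  0.51  0.09  1.71 -0.07  0.91  1.02]
```

Call:
{"name": "step_arm", "arguments": {"steps": [[1,0,0,-20,0],[1,0,1,-60,0],[1,0,2,-110,0],[1,1,3,-160,0],[1,1,4,-200,0],[1,1,4,-220,0],[1,1,4,-220,0],[1,1,4,-220,0]]}}

```text
t: 40.5
tool_pos: [536.4, 300.5, 233.5]
tool_rot: [0.044, 3.134, 0.037]
force: [-0.8, 0.5, -3.8]
grip_width: 22.8
```

```bash
python3 g.py 488.5 -5.9 230 175.4;python3 -c "
from h import *
s,im=snap('wrist','w24')"
```

```text
t 40.5 pos [536.4 300.5 233.5] yaw 178.4 tilt 1.4 F [-0.8  0.5 -3.8] w 22.8
shift [  39.2 -307.6   -4. ] turn 0.052 rows 7.0 1.0 j [-0.67  0.29  0.11  1.51 -0.05  1.32  0.99]
```

View pics/w24.png

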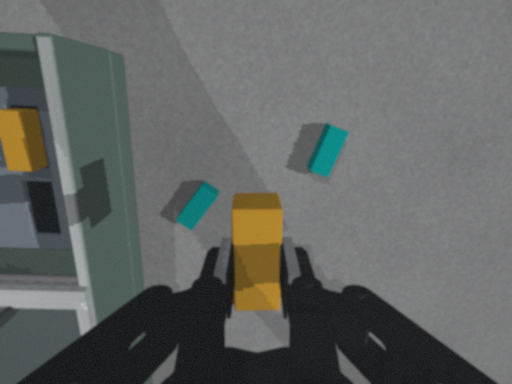

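Call:
{"name": "step_arm", "arguments": {"steps": [[1,4,-30,0,0.05],[1,9,-75,0,0.05],[1,15,-120,-3,0.05],[1,21,-165,-4,0.05],[1,27,-210,-4,0.05],[1,33,-255,-4,0.05],[1,37,-290,-4,0.05],[1,39,-305,-4,0.05],[1,39,-308,-4,0.05],[1,39,-308,-4,0.05],[1,39,-308,-4,0.05]]}}

```text
t: 41.65
tool_pos: [488.3, -4.8, 228.8]
tool_rot: [0.119, 3.135, 0.035]
force: [0.6, 0.3, -3.0]
grip_width: 22.8
```

```bash
python3 g.py 488.5 -5.9 92 175.4
```

```text
t 41.65 pos [488.3  -4.8 228.8] yaw 175.6 tilt 1.3 F [ 0.6  0.3 -3. ] w 22.8
shift [ 1.000e-01 -4.200e+00  1.367e+02] turn 0.004 rows 3.0 1.0 j [-0.37  0.02  0.31  1.83 -0.03  1.29  1.44]
```

Call:
{"name": "step_arm", "arguments": {"steps": [[1,0,-2,45,0.004],[1,0,-3,90,0.004],[1,0,-4,122,0.004],[1,0,-4,137,0.004],[1,0,-4,137,0.004],[1,0,-4,137,0.004]]}}

```text
t: 42.25
tool_pos: [489.1, -4.7, 92.1]
tool_rot: [0.123, 3.135, 0.035]
force: [-0.1, -0.3, -1.8]
grip_width: 22.7
```

```bash
python3 g.py 488.5 -5.9 69 175.4;python3 -c "
from h import *
s,im=snap('wrist','w25');c=cam('wrist',s);np.save('w25T.npy',c[1])
cv2.imwrite('pics/w25z.png',cv2.resize(im[100:330,130:400,::-1],None,fx=2.5,fy=2.5,interpolation=cv2.INTER_CUBIC))
"
```

```text
t 42.25 pos [489.1  -4.7  92.1] yaw 175.5 tilt 1.31 F [-0.1 -0.3 -1.8] w 22.7
shift [ 0.5 -1.7 23.1] turn 0.002 rows 1.0 1.0 j [-0.36  0.16  0.31  1.99 -0.09  0.99  1.49]
```

View pics/w25z.png

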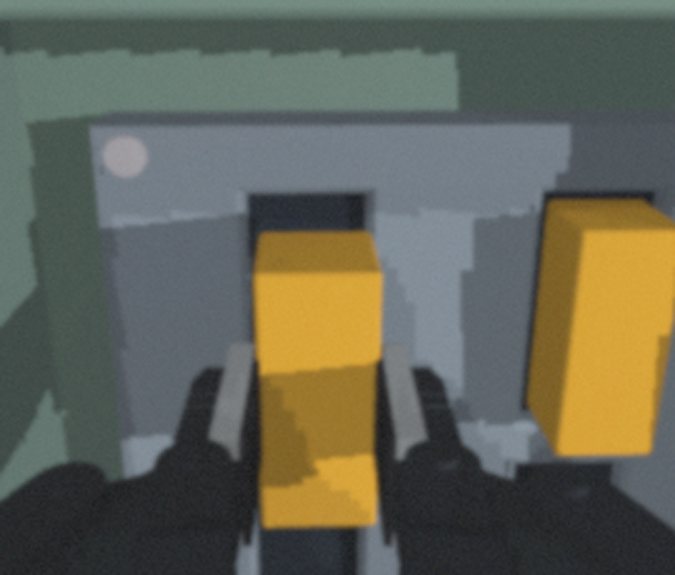

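```bash
python3 - <<'E'
from h import *
K,_=cam("wrist");c=(K,np.load("w25T.npy"))
f=lambda p:np.array(p)/2.5+[130,100]
P=unproj(c,f([(248,193),(369,193)]),60);print(P.round(1)); m=P.mean(0)[:2]
print("p0 center",m+33*np.array([.9968,-.08]))
A=unproj(c,f([(259,231),(375,231)]),78.3);B=unproj(c,f([(254,271),(384,271)]),103.3);C=unproj(c,f([(261,527),(377,527)]),103.3)
print(A.round(1).tolist(),B.round(1).tolist(),C.round(1).tolist(),((B+C)/2).mean(0))
E
```

```text
[[453.6 -18.5  60. ]
 [456.2  11.   60. ]]
p0 center [487.80088726  -6.37625178]
[[457.4, -15.2, 78.3], [459.6, 10.5, 78.3]] [[456.8, -14.9, 103.3], [459.0, 9.8, 103.3]] [[516.3, -19.7, 103.3], [518.8, 5.3, 103.3]] [487.69799389  -4.89459466 103.3       ]
```

Call:
{"name": "step_arm", "arguments": {"steps": [[1,0,-1.8,4,0],[1,0,-1.8,9,0],[1,0,-2,14,0],[1,0,-2,19,0],[1,0,-2,22,0],[1,0,-2,23.5,0],[1,0,-2,23.5,0]]}}

```text
t: 43.0
tool_pos: [489.3, -6.4, 68.9]
tool_rot: [0.124, 3.134, 0.035]
force: [0.5, -0.1, -3.6]
grip_width: 23.0
```

```bash
python3 g.py 489.1 -6.3 68 175.4;python3 -c "
from h import *
s,im=snap('wrist','w26')
cv2.imwrite('pics/w26z.png',cv2.resize(im[100:330,130:400,::-1],None,fx=2.5,fy=2.5,interpolation=cv2.INTER_CUBIC))
"
```

```text
t 43.0 pos [489.3  -6.4  68.9] yaw 175.5 tilt 1.32 F [ 0.5 -0.1 -3.6] w 23.0
shift [0.3 0.1 0.9] turn 0.001 rows 1.0 1.0 j [-0.35  0.2   0.31  2.01 -0.1   0.94  1.51]
```

View pics/w26z.png

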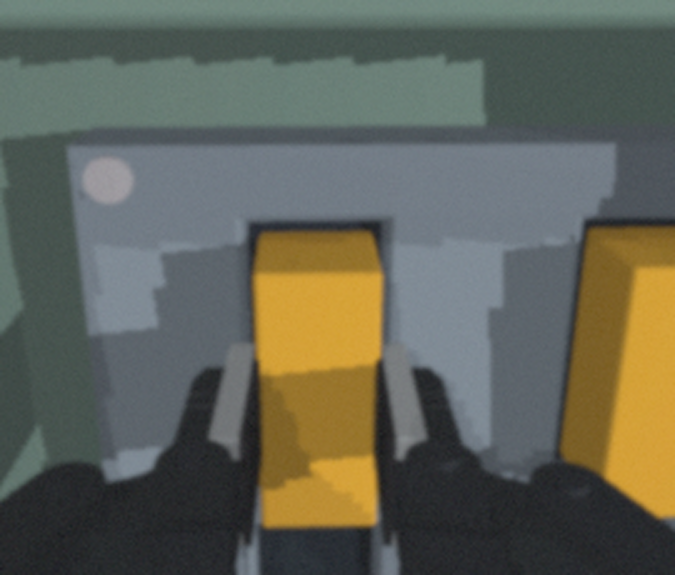

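In the pocket with gaps all round; release and rise.

Call:
{"name": "step_arm", "arguments": {"steps": [[1,0,0,1,0],[1,0,0,1,0],[0.6,0,0,1,0],[0.2,0,0,1,0],[0,0,0,1,0],[0,0,0,1,0],[0,0,0,-20,0],[0,0,0,-60,0],[0,0,0,-110,0],[0,0,0,-160,0],[-0.5,0,4,-210,0],[-1,0,6,-230,0]]}}

```text
t: 44.25
tool_pos: [489.9, -5.6, 304.5]
tool_rot: [0.124, 3.127, 0.038]
force: [-0.1, -0.2, -0.6]
grip_width: 70.6
```

Call:
{"name": "step_arm", "arguments": {"steps": [[-1,0,30,0,0],[-1,0,30,0,0],[-1,0,30,0,0]]}}

```text
t: 44.55
tool_pos: [492.2, 24.8, 305.3]
tool_rot: [0.122, 3.127, 0.038]
force: [0.3, -0.0, 0.1]
grip_width: 85.4
```

```bash
python3 -c "
from h import *
s,im=snap('wrist','w27');c=cam('wrist',s)
cv2.imwrite('pics/w27z.png',cv2.resize(im[60:270,90:350,::-1],None,fx=3,fy=2.85,interpolation=cv2.INTER_CUBIC))
for l in ('guard_handle','brass0_mid'):
    print([(round(x['p'],2),tow(c,x['at']).round(1)) for x in models.place_of('wrist',l)])
snap('scene','c4')
"; python3 g.py 560 22 290 84.8
```

```text
[(0.6, array([637.5,  16.1, 177.3])), (0.22, array([ 6.304e+02, -4.044e+02, -2.000e-01]))]
[(0.94, array([595.3, 223.3,  12.5])), (0.83, array([489.2,  -7.3,  65.2])), (0.83, array([526. , 389.4,  14.7]))]
t 44.75 pos [492.1  23.5 304.9] yaw 175.4 tilt 1.53 F [-0.  -0.1  0.4] w 85.1
shift [-67.7   3.5  15.7] turn 1.581 rows 2.0 11.0 j [-0.41 -0.02  0.29  1.71 -0.02  1.44  1.37]
```

View pics/w27z.png

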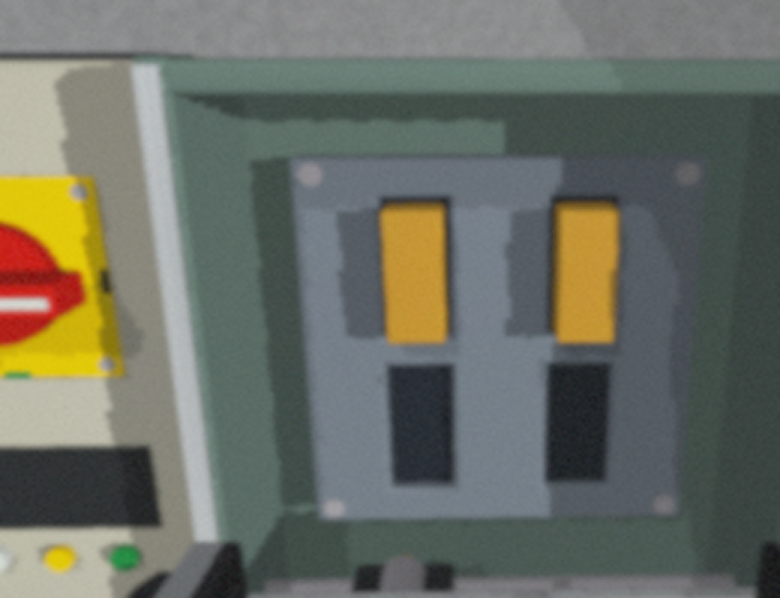

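View pics/c4.png

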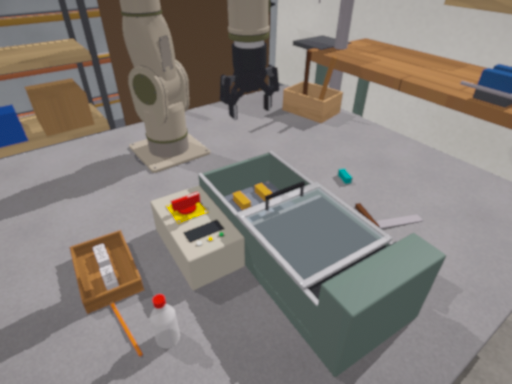

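Call:
{"name": "step_arm", "arguments": {"steps": [[-1,-30,0,15,0.15],[-1,-60,2,15,0.3],[-1,-68,3,15,0.45],[-1,-68,3,15,0.6],[-1,-68,3,15,0.75],[-1,-68,3,15,0.9],[-1,-68,3,15,1.05],[-1,-68,3,15,1.2],[-1,-68,3,15,1.35],[-1,-68,3,15,1.5],[-1,-68,3,15,1.58],[-1,-68,3,15,1.58]]}}

```text
t: 45.95
tool_pos: [560.2, 20.9, 290.4]
tool_rot: [-2.314, -2.111, -0.038]
force: [0.6, -0.4, -0.1]
grip_width: 85.3
```

```bash
python3 g.py 638 16.5 240 84.8;python3 g.py 638 16.5 164 84.8
```

```text
t 45.95 pos [560.2  20.9 290.4] yaw 84.8 tilt 1.5 F [ 0.6 -0.4 -0.1] w 85.3
shift [ 1.5 77.4 51.2] turn -0.001 rows 2.0 1.0 j [-0.47  0.15  0.42  1.57 -0.08  1.42 -0.14]
t 45.95 pos [560.2  20.9 290.4] yaw 84.8 tilt 1.5 F [ 0.6 -0.4 -0.1] w 85.3
shift [ -0.4  76.7 127.2] turn -0.001 rows 3.0 1.0 j [-0.47  0.15  0.42  1.57 -0.08  1.42 -0.14]
```

Call:
{"name": "step_arm", "arguments": {"steps": [[-1,1,45,15,0],[-1,1,77,45,0],[-1,0,77,85,0],[-1,0,77,112,0],[-1,0,77,126,0],[-1,0,77,126,0],[0,0,77,126,0],[0.6,0,77,126,0],[1,0,77,126,0],[1,0,77,126,0],[1,0,77,126,0]], "newtons": 40}}

```text
t: 47.05
tool_pos: [637.6, 17.0, 165.7]
tool_rot: [-2.312, -2.111, -0.037]
force: [-41.0, 2.3, 23.0]
grip_width: 12.5
```

```bash
python3 g.py 429 35 164 84.8
```

```text
t 47.05 pos [637.6  17.  165.7] yaw 84.8 tilt 1.49 F [-41.    2.3  23. ] w 12.5
shift [-1.100e+00 -2.094e+02 -1.000e-01] turn -0.0 rows 5.0 1.0 j [-0.41  0.41  0.42  1.54 -0.2   1.22 -0.04]
```

Call:
{"name": "step_arm", "arguments": {"steps": [[1,-1,-15,0,0],[1,-1,-45,0,0],[1,-1,-75,0,0],[1,-1,-105,0,0],[1,-1,-135,0,0],[1,-1,-165,0,0],[1,-1,-190,0,0],[1,-1,-204,0,0],[1,-1,-209,0,0],[1,-1,-211,0,0],[1,-1,-211,0,0]]}}

```text
t: 48.15
tool_pos: [428.4, 33.5, 165.7]
tool_rot: [-2.316, -2.111, -0.04]
force: [-2.4, -9.0, 14.0]
grip_width: 10.7
```

```bash
python3 g.py 429 35 164 84.8
```

```text
t 48.15 pos [428.4  33.5 165.7] yaw 84.7 tilt 1.53 F [-2.4 -9.  14. ] w 10.7
shift [1.5 0.4 1.7] turn -0.002 rows 1.0 1.0 j [-0.55 -0.09  0.37  2.06  0.01  1.14 -0.28]
```

Call:
{"name": "step_arm", "arguments": {"steps": [[1,0,-2,0,0],[1,0,-4,0,0],[1,0,-4,0,0],[1,0,-4,0,0]]}}

```text
t: 48.55
tool_pos: [427.2, 33.5, 165.9]
tool_rot: [-2.32, -2.114, -0.048]
force: [19.2, -0.8, -15.6]
grip_width: 9.9
```

Call:
{"name": "step_arm", "arguments": {"steps": [[1,0,-2.5,0,0],[0.6,0,-2.5,0,0],[0,0,-2.5,0,0],[-1,0,-2.5,0,0],[-1,0,-2.5,0,0],[-1,0,-2.5,0,0],[-1,0,-2.5,-40,0],[-1,0,-2.5,-80,0],[-1,0,-2.5,-120,0],[-1,0,-2.5,-120,0]]}}

```text
t: 49.55
tool_pos: [424.2, 31.3, 290.8]
tool_rot: [2.322, 2.115, 0.059]
force: [0.6, 0.3, -0.8]
grip_width: 85.5
```

```bash
python3 -c "
from h import *
s,im=snap('wrist','w28');c=cam('wrist',s)
for l in ('guard_handle','engraver'):
    print([(round(x['p'],2),tow(c,x['at']).round(1)) for x in models.place_of('wrist',l)])
snap('scene','c5')
a=cv2.imread('pics/c5.png');cv2.imwrite('pics/c5z.png',cv2.resize(a[130:300,130:360],None,fx=3.4,fy=3.4,interpolation=cv2.INTER_CUBIC))
"; python3 g.py 470.4 -164.2 265 85.2
```

```text
[(0.95, array([431. ,  34.3, 178.6]))]
[]
t 49.75 pos [421.7  31.  284.7] yaw 84.7 tilt 1.67 F [ 0.2  0.9 -0.2] w 85.6
shift [-190.3   66.2   16.3] turn -0.009 rows 5.0 1.0 j [-0.55 -0.19  0.34  1.9   0.05  1.41 -0.32]
```

View pics/c5z.png

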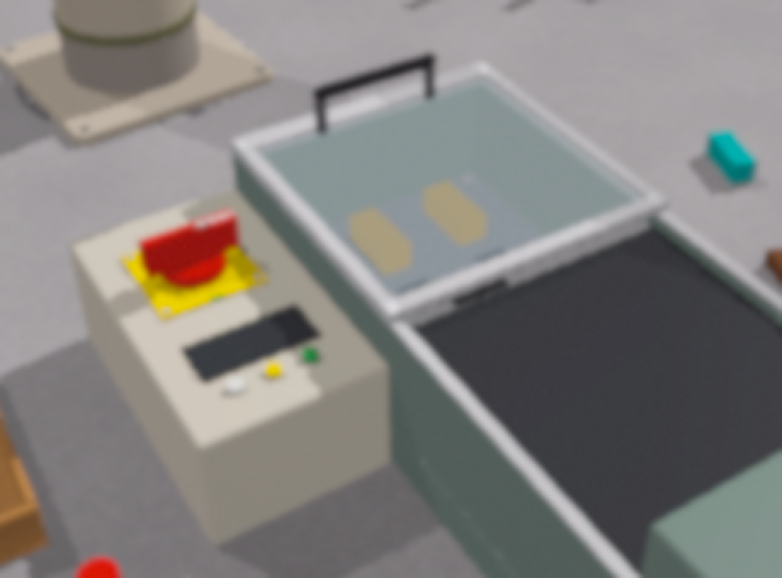

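View pics/w28.png

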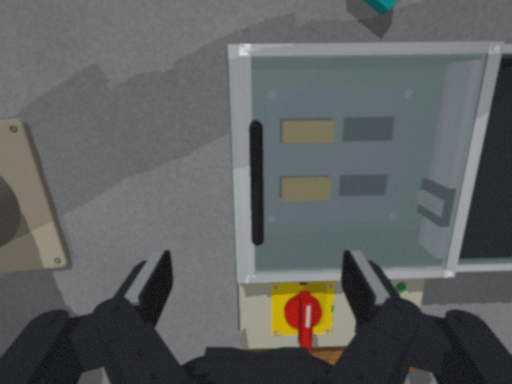

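```bash
python3 -c "
import cv2,numpy as np
a=cv2.cvtColor(cv2.imread('pics/scene0.png'),6).astype(np.float32);b=cv2.cvtColor(cv2.imread('pics/c5.png'),6).astype(np.float32);d=cv2.cvtColor(cv2.imread('pics/c4.png'),6).astype(np.float32)
def t(x0,x1,y0,y1):
    print(cv2.phaseCorrelate(a[y0:y1,x0:x1],b[y0:y1,x0:x1],cv2.createHanningWindow((x1-x0,y1-y0),cv2.CV_32F)))
t(215,265,140,175);t(280,330,170,205);t(320,440,240,350);t(230,270,200,232)
e=np.hstack([cv2.resize(z[140:180,210:270],None,fx=6,fy=6) for z in(a,b)]+[]);cv2.imwrite('pics/cmp.png',e)
"
```

```text
((-0.0256239097801938, -0.33365358853790994), 0.9018849076165093)
((0.02848164975452505, -0.1724415423874106), 0.9589959353870816)
((-0.046381347289539576, 0.01596839727344701), 1.1560868369208441)
((0.2583639931089827, -0.2620308590400384), 0.9943473197519779)[ WARN:0@0.077] global loadsave.cpp:1063 imwrite_ Unsupported depth image for selected encoder is fallbacked to CV_8U.
```

View pics/cmp.png

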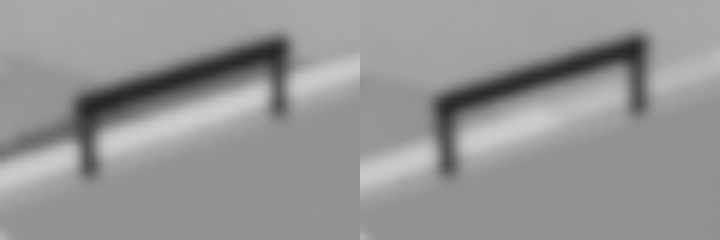

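Call:
{"name": "step_arm", "arguments": {"steps": [[-1,-45,16,0,0],[-1,-90,32,0,0],[-1,-135,48,0,0],[-1,-175,62,8,0],[-1,-190,66,16,0],[-1,-190,66,16,0],[-1,-190,66,16,0]]}}

```text
t: 50.45
tool_pos: [469.7, -163.2, 264.3]
tool_rot: [-2.318, -2.112, -0.043]
force: [-0.2, 0.4, -0.3]
grip_width: 85.6
```

```bash
python3 g.py 470.8 -164.4 117 85.2;python3 -c "
from h import *
snap('wrist','w29')"
```

```text
t 50.45 pos [ 469.7 -163.2  264.3] yaw 84.7 tilt 1.59 F [-0.2  0.4 -0.3] w 85.6
shift [ -4.6  -0.9 147.2] turn -0.009 rows 3.0 1.0 j [-0.38 -0.    0.65  1.78 -0.03  1.36  0.18]
```

View pics/w29.png

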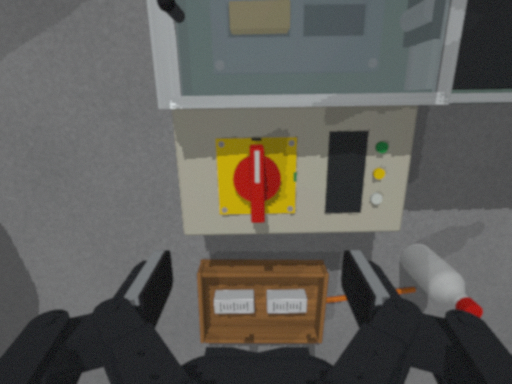

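Call:
{"name": "step_arm", "arguments": {"steps": [[-1,-2,-1,45,-0.009],[-1,-3,-1,90,-0.009],[-1,-4.5,-1,125,-0.009],[-1,-4.5,-1,143,-0.009],[-1,-4.5,-1,147,-0.009],[-1,-4.5,-1,147,-0.009],[0,-4.5,-1,147,-0.009],[0.6,-4.5,-1,147,-0.009],[1,-4.5,-1,147,-0.009],[1,-4.5,-1,147,-0.009],[1,-4.5,-1,147,-0.009]], "newtons": 50}}

```text
t: 51.6
tool_pos: [472.0, -163.8, 118.2]
tool_rot: [-2.308, -2.126, -0.046]
force: [7.1, -0.2, 5.4]
grip_width: 12.9
```

Call:
{"name": "step_arm", "arguments": {"steps": [[1,0,0,0,0.15],[1,0,0,0,0.3],[1,0,0,0,0.45],[1,0,0,0,0.6],[1,0,0,0,0.75],[1,0,0,0,0.9],[1,0,0,0,1.05],[1,0,0,0,1.2],[1,0,0,0,1.35],[1,0,0,0,1.5],[1,0,0,0,1.57],[1,0,0,0,1.57]]}}

```text
t: 52.8
tool_pos: [472.0, -163.9, 118.4]
tool_rot: [-3.116, 0.128, -0.029]
force: [-1.0, 0.6, 3.9]
grip_width: 12.8
```

```bash
python3 g.py 470.4 -164.2 117 -4.8
```

```text
t 52.8 pos [ 472.  -163.9  118.4] yaw -4.7 tilt 1.67 F [-1.   0.6  3.9] w 12.8
shift [-1.6  0.5  1.4] turn 0.002 rows 1.0 1.0 j [-0.51  0.18  0.85  1.97 -0.19  1.05 -1.23]
```

Call:
{"name": "step_arm", "arguments": {"steps": [[-1,0,0,0,0],[-1,0,0,0,0],[-1,0,0,0,0],[-1,0,0,0,0],[-1,0,0,-30,0],[-1,0,0,-80,0],[-1,0,0,-130,0],[-1,0,0,-180,0],[-1,0,0,-200,0],[-1,0,0,-200,0],[-1,0,0,-200,0]]}}

```text
t: 53.9
tool_pos: [468.1, -168.2, 317.9]
tool_rot: [-3.116, 0.127, -0.029]
force: [-1.3, -0.3, 0.1]
grip_width: 85.2
```

```bash
python3 -c "
from h import *
snap('wrist','w30');snap('scene','c6');snap('side','s6');print(state()['force'])"
```

```text
[ 0.18301598 -0.87563175 -0.28770979]
```

View pics/w30.png

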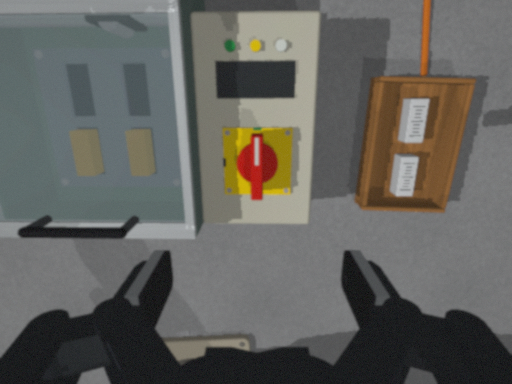

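View pics/c6.png

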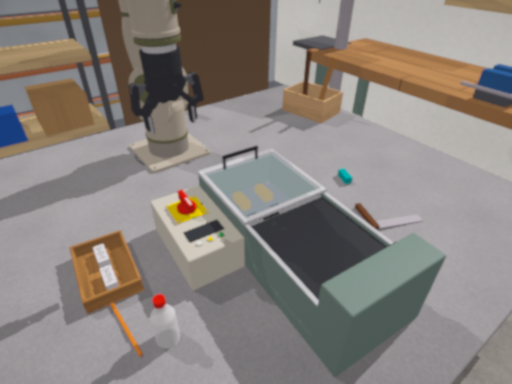

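View pics/s6.png

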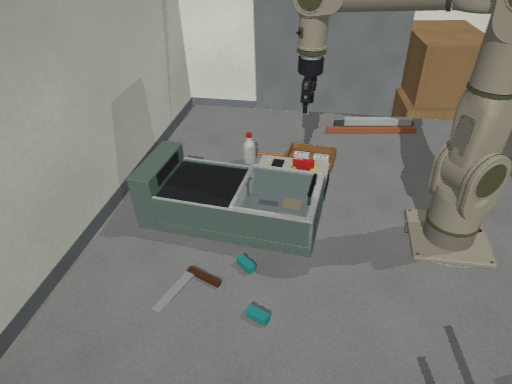

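```bash
python3 -c "
from bench import workorder,state
print(state()['joint_velocities'].round(3));print(workorder.close_job())"
```

```text
[-0.002 -0.    -0.    -0.003 -0.     0.003 -0.002]
the job is handed in; nothing more can be done
None
```

The job is done and handed in at about 54 s. I switched the isolator off, opened the guard and put both aluminium parts in the tray. Then I laid the two brass blanks in the two front pockets, shut the guard and turned the isolator back on.

**Last checks:**
- **Isolator:** the last pictures show the pointer towards the machine's rear, so it reads on.
- **Guard:** it is against its shut stop, within about 0.3 px of where it was in the first picture.
- **Brass:** the overhead view after release showed both blanks seated in their pockets with gaps around them. No other brass showed in any camera view.
- **Aluminium and bystanders:** both parts are lying in the tray. The square, pencil, oil bottle and turquoise look-alikes were not touched and look unmoved.

**What did not go cleanly:**
- **Guard opening:** after my first push the guard sat about 6 mm short of its stop, so I pushed it again. After that the handle measured within about 1 mm of fully open.
- **Tool tilt:** it crept to about 1.7° over the run, and I allowed for it in the positioning.
- **Grip force:** the wrist force briefly reached about 47 N while the fingers held the guard handle against its open stop. That is below the 120 N wrist limit. I took it to be the finger pads rather than the gripper's body, which has the 40 N limit.

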